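# Pry open the dryer's cover, fit its control knob and hold it pressed

### The arm

A 6-joint arm with a two-finger parallel gripper is mounted at the origin on the work surface. World frame = base frame: x ahead of the robot, y to its left, z up, the work surface at z = 0. Lengths are in mm, angles in rad, forces in N, time in s.
With the tool pointing down it reaches from about 275 to 750 mm from the base axis. Payload 10.2 kg.
Tool frame: the origin (TCP) lies at the very end of the fingers, on their centre line; the grasp point (between the pads) lies 19 mm behind it; z points along the fingers, y is the direction in which the jaws open and shut (so a half turn about z gives the same grasp; the last joint's range is limited). The gripper opens to 85 mm and grips with 20 to 120 N. Pads are 22 mm wide; open, the fingers measure 114 mm over their backs; the gripper's body (76 mm by 85 mm) begins 54 mm behind the grasp point. The pads swing forward as they close: fully open they stand 13 mm farther back than shut.
Start: joints at [0.972, 0.313, 1.498, -0, 1.331, -0.223], TCP at [192.697, 488.364, 205.894] pointing down, gripper open.
Joint ranges: [-2.94, 2.94], [-0.97, 2.17], [0.19, 2.56], [-1.23, 4.37], [0.02, 3.11], [-2.88, 2.88]. Speed limits (rad/s): [2.39, 2.39, 3.01, 3.14, 3.14, 3.14].

### API

Orientations are given as a unit quaternion [w, x, y, z].
In Python, from rig import * gives the robot as it stands. The module is installed in compiled form; this text tells all that it offers.
- The arm moves only by the shell command python3 -m crank 'ROWS' [FORCE]. ROWS is a JSON object of lists of equal length, an entry for each row: "dp": the shift along the world's x, y, z in cm, a list of three; "delta_rot": the turn, a rotation vector about the world's x, y, z in degrees, a list of three; "claw": the closure in counts, from 0 (fully open) to 255 (shut). A call has 1 to 10 rows; each row shifts and turns the commanded pose from where the row before left it; what a row does not reach is not made up. A row lasts 1/10 s, in which the tool goes at most 50 mm and 8.59 degrees, less where a joint would pass 70% of its speed; a pose out of reach is approached as far as the arm can. A call is refused whole if a number of a shift passes 5 or a number of a turn 8.59, either way. A call with a gripper value outside its range is refused whole. The fingers move at their own pace and stop on an object; FORCE is the grip in N (left out, the last holds). Time passes only in rows, so rows that do not move let the fingers close. It gives the time, the measured TCP pose, the force and the opening at its end, in the units of the state.
- sense(): the state, without advancing time (a new reading comes with each control period).
- capture(name): name is "scene" or "side" or "wrist"; returns (picture, depth): 480x640x3 uint8, red, green, blue; 480x640 float32, mm along the optical axis (not along the pixel's ray), 0 where there is no reading.
- camera_model(name): a dict with "fx", "fy", "cx", "cy" (pixels), "cam_to_world" (4x4, takes a point from camera to world coordinates); the wrist camera has in their place "T_tool_cam" (4x4, takes a point from camera to tool coordinates, whose origin is the TCP and whose axes are the flange's). Camera axes: x right, y up, looking along -z (the intrinsics and any distortion apply to the point x, -y, -z); pixel columns grow to the right and rows downward; lengths in mm; the calibration is good to about 2 mm. The wrist camera is an equidistant fisheye: a pixel r from the principal point sees the ray r / f radians off the axis. A picture is of the moment at which its call begins: read the wrist's pose just before it. camera_model takes no time and is no camera call.
- finish_job(): hands the job in, once; it reports no verdict.
Trained networks look in the newest picture that a camera, given by its name, has taken for a name from the list of things; names that differ only in an ending like _2 or _b are one class to them, and where a whole thing is asked for, a point or a joint stands for the part that bears it (a point fixed in the world has none). Each returns a list of dicts, best first, with "p" (0 to 1); they miss things now and then, are a little off and sometimes report something else, mostly with a low value. They report only what shows in the picture. A call takes as long as a camera call.
- boxes_of(camera, target): "centre" ([column, row] in pixels, amid what is visible of it).
- masks_of(camera, target): "region" (480x640 bool, what is visible of it) and "centre" ([column, row] in pixels, amid what is visible of it).
- pinpoint(camera, target): "centre" ([column, row] in pixels: a listed point, or the origin of a listed thing).
The state is a dict: "time_s": time; "joints": joint angles; "dq": joint speeds; "tau": joint torques, N m; "eef_pos": TCP position; "ee_rot": TCP orientation; "force": force on the tool from outside, world axes, zero at the start; "wrist_torque": the same for the moment, N m; "grip_width": opening from 0.0 (shut) to 1.0 (fully open).
Only numpy, scipy, OpenCV 4.12 (cv2) and the standard library are available. Lean on these libraries where they do the work, as an engineer would, in place of code of your own. Each camera call takes 0.05 s, during which the arm holds its last target.

### The job

The control knob of the specimen dryer has come off. Lever the dryer's cover open with the spatula's blade, without touching the cover with the hand, until it lies folded back, and lay the spatula down on the bench. Then turn the knob to match the flat of the stem, push it fully home on the stem, press it down all the way against the spring and finish while still holding it pressed, leaving everything else on the bench where it is.

Things in the scene. Friction and masses are not known exactly. Their poses are not given: they have to be found in the camera images.
- dryer: Specimen dryer, fixed grey box; origin on the bench under the stem's axis, x from its front (robot side) to its back, z up. In front an open-topped control well: outside x -65 to 65, y -80 to 80 mm, walls 5 mm, floor at z 31, rim at z 82 mm. Behind, x 65 to 205, y -90 to 90 mm, a blower housing 72 mm high.
- cover (a joint): Hinge of the flat cover over the control well: 0 = shut, about 2.9 rad = folded right back over the blower housing. The hinge runs along the dryer's y at dryer x 66, z 85 mm. It has almost no friction and no spring: let go short of upright (1.57) the cover falls shut, pushed past about 1.7 it falls open by itself.
- cover_plate: The cover: flat aluminium plate 129 x 160 x 6 mm, 0.14 kg, no handle. Origin on the hinge, in the middle of the plate's thickness; when shut its x, y, z axes equal the dryer's and it spans x -131 to -2 mm. Its underside rests at dryer z 82 mm and its front edge is flush with the dryer's front.
- notch (a point): Pry notch: middle of the gap in the top of the dryer's front wall under the cover's front edge, at the outer face (dryer x -65, y 0, z 77 mm). The gap is 60 mm wide (along y) and 10 mm high (z 72 to 82), and opens straight into the well. Axes as the dryer's.
- stem: The bare steel control stem, upright in the middle of the well: round 12 mm with one flat 3 mm from the axis (D shape), the flat facing the stem's +x; z up. Its angle differs from run to run; it is stiff to turn (0.4 N m). It is sprung and can be pushed straight down 8 mm.
- stem_top (a point): Centre of the stem's top end, at dryer z 56 mm when not pressed (25 mm above the well floor), axes as the stem's. The uppermost 3 mm taper to 60 percent of the width.
- stem_slide (a joint): How far the stem is pressed down, m: 0 = up, 0.008 = on its stop. The spring pushes back with 3.6 N at 0 and 8.4 N at the stop.
- knob: Black control knob standing on the bench, 45 g. Origin in the centre of its underside, z up. Round skirt 42 mm across, 17 mm high; on it, z 17 to 37 mm, a grip bar 14 mm wide (y) from x -21 to 16 mm, ending in a pointed nose at x 29 mm, with a thin white line towards the nose.
- knob_bore (a point): Mouth of the D-shaped bore in the knob's underside (the knob's origin, same axes): 14 mm across, 14 mm deep, its flat 4 mm from the axis on the nose's side. It goes on only when the knob's +x points as the stem's +x (within about 8 degrees). Seated, this point is 14 mm below stem_top.
- spatula: Spatula lying flat on the bench, 70 g. Origin under the grip point near its balance, on the underside; x towards the blade's tip, z up. Wooden handle 18 mm wide, 20 mm high, x -90 to 30 mm; thin steel blade 18 mm wide, 2.5 mm thick, x 30 to 95 mm, at mid-height (z 10 mm).
- spatula_tip (a point): Middle of the blade's end (spatula x 95, y 0, z 10 mm), axes as the spatula's.
- jar: Bystander: small amber jar with a white lid, 38 mm across, 45 mm high; origin centre of underside.
- wax_tin: Bystander: round aluminium tin 44 mm across, 24 mm high; origin centre of underside.
- pencil: Bystander: red-brown pencil 170 mm long, 8 mm thick, lying on the bench.
- forceps: Bystander: dark steel forceps 125 mm long, 6 mm high, lying on the bench.

How it is judged:
By the outcome, as a careful person would: the job done as asked, in the order asked, and still so for the second after the job is handed in, while the arm keeps its last pose, push and grip.
It also fails if it takes over 72 s, if anything falls off the work surface, if the arm or the gripper's body presses on something with over 40 N, if the wrist force passes 120 N, or if a joint passes its speed limit or range.

## Working session

There is one attempt and no reset: what is moved stays moved. The work goes in short steps, Python scripts to look and compute and a shell command to move; the robot and the scene stay as the last step left them, time stands still between calls to the robot, and variables do not carry over. Pictures are saved under pics/ and viewed, and the job is handed in when it is done.

```bash
mkdir -p pics; ls; cat > h.py <<'E'
from rig import *
import numpy as np, cv2
from scipy.spatial.transform import Rotation as R
def save(n,cam):
    p,d=capture(cam); cv2.imwrite(f'pics/{n}.png',p[:,:,::-1]); return p,d
def w(cam,uv,d,z=None,tool=None):
    m=camera_model(cam); u,v=uv
    ray=np.array([(u-m['cx'])/m['fx'],-(v-m['cy'])/m['fy'],-1.0])
    if cam=='wrist':
        a=np.array([(u-m['cx'])/m['fx'],(v-m['cy'])/m['fy']]); r=np.hypot(*a); k=np.tan(r)/r if r>1e-9 else 1
        ray=np.array([a[0]*k,-a[1]*k,-1.0])
        s=sense() if tool is None else tool
        q=s['ee_rot']; T=np.eye(4); T[:3,:3]=R.from_quat([q[1],q[2],q[3],q[0]]).as_matrix(); T[:3,3]=s['eef_pos']
        M=T@np.array(m['T_tool_cam'])
    else: M=np.array(m['cam_to_world'])
    o=M[:3,3]; dr=M[:3,:3]@ray
    if z is not None: return o+dr*(z-o[2])/dr[2]
    return o+dr*d
E
cat > a.py <<'E'
from h import *
for c in ['scene','side','wrist']:
    p,d=save(c+'0',c); np.save(c+'0.npy',d)
    print(c,{k:(v if np.isscalar(v) else np.round(v,2).tolist()) for k,v in camera_model(c).items()})
print(sense())
E
python3 a.py
```

```text
pics
scene {'fx': 613.3932257943651, 'fy': 613.3932257943651, 'cx': 323.36589099997013, 'cy': 233.19022877947089, 'cam_to_world': [[0.86, -0.33, 0.38, 1113.78], [0.51, 0.57, -0.65, -884.12], [-0.0, 0.75, 0.66, 979.74], [0.0, 0.0, 0.0, 1.0]]}
side {'fx': 504.75149960843765, 'fy': 504.75149960843765, 'cx': 314.3840592050043, 'cy': 238.99320839705368, 'cam_to_world': [[-0.85, 0.32, -0.42, 72.53], [-0.52, -0.55, 0.65, 809.3], [-0.02, 0.77, 0.63, 861.41], [0.0, 0.0, 0.0, 1.0]]}
wrist {'fx': 371.64829954431775, 'fy': 371.64829954431775, 'cx': 318.9351331737052, 'cy': 239.78011738913875, 'T_tool_cam': [[-0.0, 0.96, 0.28, 73.51], [1.0, 0.0, 0.0, 0.67], [0.0, 0.28, -0.96, -168.37], [0.0, 0.0, 0.0, 1.0]]}
{'time_s': 0.15, 'joints': array([ 9.71573156e-01,  3.13346852e-01,  1.49821726e+00, -3.16932886e-06,
        1.33099560e+00, -2.23425168e-01]), 'dq': array([ 0.00135499, -0.00216394, -0.00312344, -0.00079235, -0.00025315,
        0.00033592]), 'tau': array([ 1.62121789e-03, -4.12373435e+01, -2.59797174e+01, -1.82907329e-04,
        3.23020366e-03,  3.03612410e-05]), 'eef_pos': array([192.5917191 , 488.18404979, 205.47061915]), 'ee_rot': array([-1.91914568e-04,  1.86794898e-01,  9.82398815e-01, -4.43812272e-04]), 'force': array([ 0.51134404,  0.15850718, -0.81038864]), 'wrist_torque': array([ 0.05114641,  0.01088507, -0.03108046]), 'grip_width': 0.9983442321877696}
```

View pics/scene0.png

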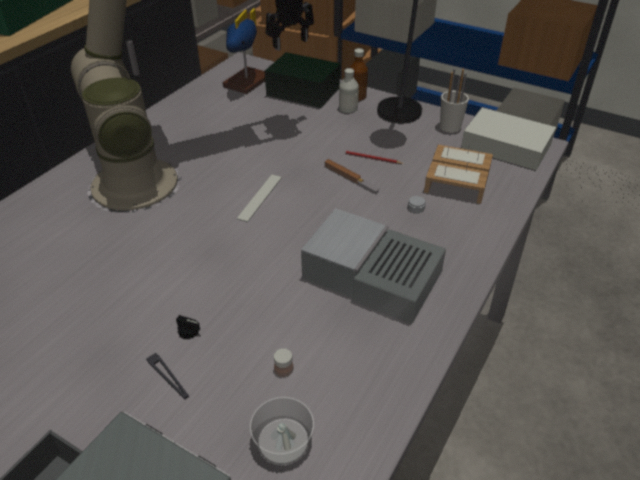

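View pics/side0.png

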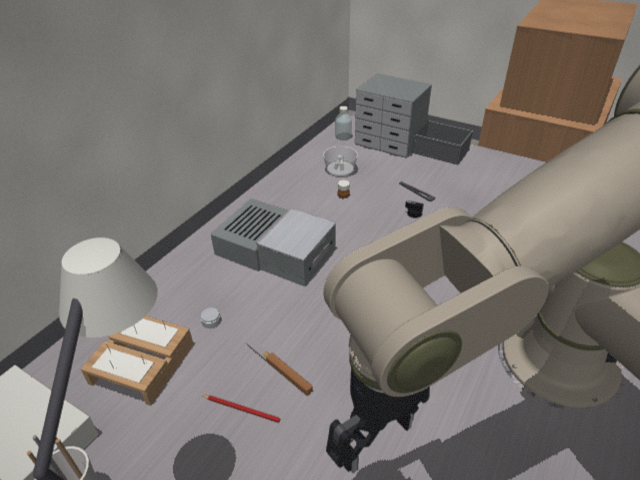

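View pics/wrist0.png

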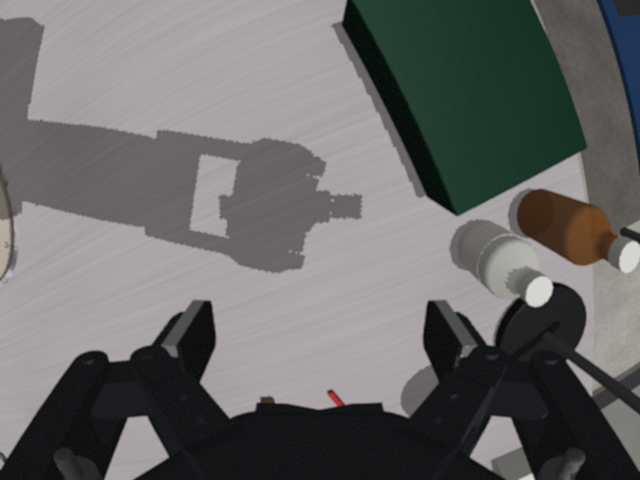

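```bash
cat > b.py <<'E'
from h import *
Z=dict(spatula=0,spatula_tip=10,knob=0,notch=77,dryer=0,jar=0,wax_tin=0,pencil=4,forceps=0,cover_plate=85)
for c in ['scene','side']:
    for t,z in Z.items():
        for r in pinpoint(c,t)[:2]:
            print(c,t,round(r['p'],2),np.round(r['centre'],1),np.round(w(c,r['centre'],None,z),1))
E
python3 b.py
```

```text
scene spatula 0.94 [344.6 178.3] [475.9 305.4   0. ]
scene spatula_tip 0.95 [379.  189.9] [585.1 293.7  10. ]
scene knob 0.9 [191.2 332.8] [ 465.  -322.6    0. ]
scene notch 0.72 [316.6 231.3] [569.7   3.7  77. ]
scene dryer 0.79 [345.1 264.6] [639.8  12.5   0. ]
scene dryer 0.3 [188.5 331.2] [ 457.4 -322.1    0. ]
scene jar 0.71 [287.2 371.4] [ 687.  -303.3    0. ]
scene wax_tin 0.51 [415.5 205.7] [690.3 293.   -0. ]
scene pencil 0.78 [373.6 156.6] [498.8 432.6   4. ]
scene pencil 0.25 [190.5 331.8] [ 464.7 -323.6    4. ]
scene forceps 0.81 [169.1 378.8] [ 501.6 -431.9    0. ]
scene cover_plate 0.61 [368.6 244.7] [694.9  14.8  85. ]
scene cover_plate 0.42 [285.3 369.9] [ 719.4 -352.7   85. ]
side spatula 0.69 [278.2 365.7] [489.5 309.8   0. ]
side spatula_tip 0.62 [245.7 341.3] [581.1 299.1  10. ]
side knob 0.81 [413.4 210.2] [ 463.7 -336.4    0. ]
side notch 0.96 [320.4 242.7] [571.    3.2  77. ]
side dryer 0.57 [294.2 260.3] [641.6  18.7   0. ]
side dryer 0.27 [276. 224.] [770.5 -83.9  -0. ]
side jar 0.59 [341.4 191.1] [ 691.9 -319.5    0. ]
side wax_tin 0.63 [214.4 323.1] [680.1 287.6   0. ]
side pencil 0.59 [237.9 409.5] [496.1 434.7   4. ]
side forceps 0.47 [412.9 191.3] [ 503.3 -426.     0. ]
side cover_plate 0.87 [274.2 224.9] [703.4   9.6  85. ]
```

```bash
cat > c.py <<'E'
from h import *
def cloud(c,d,f='0'):
    m=camera_model(c); v,u=np.mgrid[0:480,0:640]
    P=np.stack([(u-m['cx'])/m['fx']*d,-(v-m['cy'])/m['fy']*d,-d],-1)
    M=np.array(m['cam_to_world']); return P@M[:3,:3].T+M[:3,3]
if __name__=='__main__':
  for c in ['scene','side']:
    d=np.load(c+'0.npy'); P=cloud(c,d); ok=d>0
    bench=P[ok&(P[...,0]>400)&(P[...,0]<550)&(abs(P[...,1])<150)]; print(c,'bench z',np.median(bench[:,2]))
    for lo,hi in [(80,98),(60,79)]:
        s=ok&(P[...,2]>lo)&(P[...,2]<hi)&(P[...,0]>540)&(P[...,0]<880)&(abs(P[...,1]-10)<140)
        q=P[s]; 
        lab=s.astype(np.uint8); n,L,st,_=cv2.connectedComponentsWithStats(lab); k=1+np.argmax(st[1:,4]); q=P[L==k]
        print(c,lo,len(q),'z',np.median(q[:,2]),cv2.minAreaRect(q[:,:2].astype(np.float32)),np.mean(q,0))
    for t in ['spatula','knob']:
        r=masks_of(c,t)
        if not r: continue
        r=r[0]; q=P[r['region']&ok]; print(t,r['p'],len(q),np.percentile(q[:,2],[5,50,95]),cv2.minAreaRect(q[:,:2].astype(np.float32)),q.mean(0))
        # scatter
E
python3 c.py; python3 - <<'E'
import cv2
p=cv2.imread('pics/scene0.png')[290:370,140:240]; cv2.imwrite('pics/k0.png',cv2.resize(p,None,fx=6,fy=6,interpolation=2))
E
```

```text
scene bench z -0.3364172984516358
scene 80 3133 z 87.4385677041156 ((641.1448364257812, 7.9798583984375), (138.53976440429688, 167.79864501953125), 2.026099681854248) [643.41054259   1.31062149  87.35861047]
scene 60 4463 z 71.34809075988267 ((708.157470703125, 8.603309631347656), (272.49981689453125, 184.41165161132812), 2.1636388301849365) [766.16761263  -3.09875516  70.96310871]
side bench z 1.3439680054265182
side 80 2375 z 89.1476629445591 ((636.9415283203125, 9.063720703125), (136.13400268554688, 166.18768310546875), 2.0176196098327637) [633.39668483  15.91315201  88.88701554]
side 60 2599 z 72.9673527044149 ((704.7241821289062, 11.827354431152344), (272.4867858886719, 184.4968719482422), 1.9810563325881958) [743.32198832  31.10086684  72.2204859 ]
spatula 0.78 801 [ 7.64318293 18.82264985 23.06736276] ((486.3740539550781, 311.3311462402344), (24.303016662597656, 184.84228515625), 75.89707946777344) [473.27754734 318.3672708   16.99634052]
knob 0.53 236 [ 4.32442049 21.37819542 40.04498552] ((460.5709228515625, -316.0155029296875), (32.57782745361328, 52.20237731933594), 80.54859924316406) [ 454.56792721 -313.54394055   23.18241535]
```

View pics/k0.png

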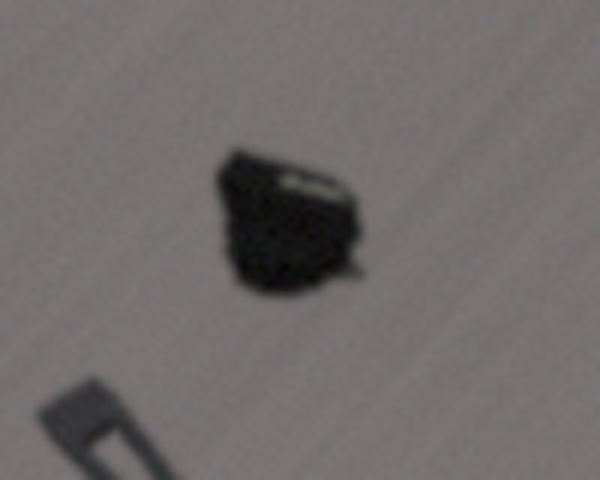

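```bash
python3 -m crank '{"dp":[[2.7,-1.8,-0.6],[2.7,-1.8,-0.6],[2.7,-1.8,-0.6],[2.7,-1.8,-0.6],[2.7,-1.8,-0.6],[2.7,-1.8,-0.6],[2.7,-1.8,-0.6],[2.7,-1.8,-0.6],[2.7,-1.8,-0.6],[2.7,-1.8,-0.6]],"delta_rot":[[0,0,1],[0,0,1],[0,0,1],[0,0,1],[0,0,1],[0,0,1],[0,0,1],[0,0,1],[0,0,0],[0,0,0]],"claw":[0,0,0,0,0,0,0,0,0,0]}' 40
cat > d.py <<'E'
import sys
from h import *
s=sense(); p,d=save(sys.argv[1],'wrist'); np.save(sys.argv[1]+'.npy',d)
print(np.round(s['eef_pos'],1),np.round(s['ee_rot'],4),s['time_s'])
for a in sys.argv[2:]:
    t,z=a.split(':')
    for r in pinpoint('wrist',t)[:2]: print(t,round(r['p'],2),np.round(r['centre'],1),np.round(w('wrist',r['centre'],None,float(z),s),1))
E
python3 d.py w1 spatula:0 spatula_tip:10
```

```text
time_s: 2.35
eef_pos: [463.8, 307.5, 145.7]
ee_rot: [0.0, 0.118, 0.993, 0.0]
force: [0.4, -0.4, 0.6]
grip_width: 1.003
[463.8 307.5 145.7] [0.     0.1178 0.993  0.    ] 2.35
spatula 0.84 [329.5 238.1] [483.9 313.    0. ]
spatula_tip 0.82 [331.  340.5] [580.5 292.   10. ]
```

View pics/w1.png

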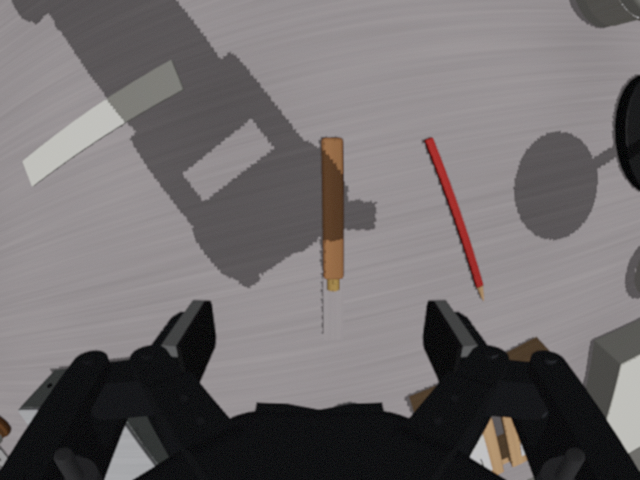

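```bash
python3 - <<'E'
from h import *
for uv,z in [((332,138),20),((333,278),20),((320.5,142),20),((343,142),20),((322,272),20),((344,272),20),((333,333),11)]:
    print(uv,np.round(w('wrist',uv,None,z),1))
E
```

```text
(332, 138) [398.9 334.3  20. ]
(333, 278) [512.9 308.4  20. ]
(320.5, 142) [399.9 324.8  20. ]
(343, 142) [403.9 342.   20. ]
(322, 272) [505.3 300.6  20. ]
(344, 272) [509.8 318.7  20. ]
(333, 333) [571.5 295.4  11. ]
```

```bash
python3 -m crank '{"dp":[[0.75,0.22,-1.5],[0.75,0.22,-1.5],[0.75,0.21,-2],[0,0,-2],[0,0,-2],[0,0,-2],[0,0,-1.5],[0,0,-1],[0,0,-0.7],[0,0,0]],"delta_rot":[[0,0,0.7],[0,0,0],[0,0,0],[0,0,0],[0,0,0],[0,0,0],[0,0,0],[0,0,0],[0,0,0],[0,0,0]],"claw":[0,0,0,0,0,0,0,0,0,0]}' 60
python3 -m crank '{"dp":[[0,0,-0.17],[0,0,0],[0,0,0],[0,0,0],[0,0,0],[0,0,0],[0,0,0],[0,0,0]],"delta_rot":[[0,0,0],[0,0,0],[0,0,0],[0,0,0],[0,0,0],[0,0,0],[0,0,0],[0,0,0]],"claw":[120,255,255,255,255,255,255,255]}' 70
```

```text
time_s: 3.5
eef_pos: [484.7, 315.1, 3.6]
ee_rot: [-0.0, 0.112, 0.994, -0.0]
force: [-0.4, 0.3, 0.7]
grip_width: 0.999
time_s: 4.3
eef_pos: [485.2, 314.9, 2.2]
ee_rot: [-0.0, 0.112, 0.994, -0.0]
force: [-0.6, -0.7, -0.1]
grip_width: -0.002
```

```bash
python3 d.py w2; python3 - <<'E'
from h import *
save('s2','scene'); 
p,_=save('s2b','side'); cv2.imwrite('pics/s2c.png',cv2.resize(p[300:480,200:480,::-1],None,fx=2.8,fy=2.8))
E
```

```text
[485.2 314.9   2.2] [-0.      0.1117  0.9937 -0.    ] 4.3
```

View pics/w2.png

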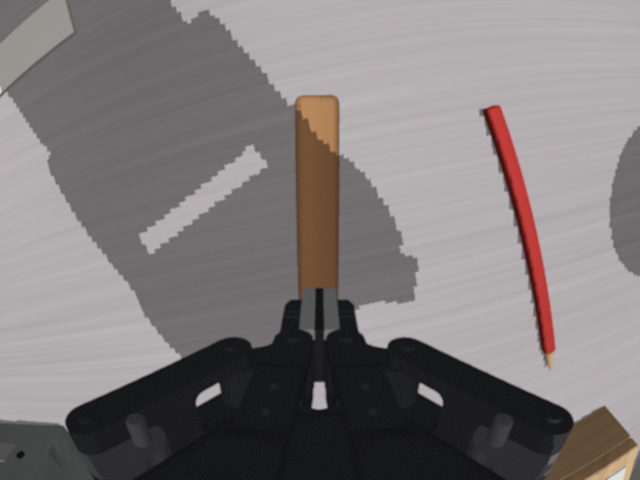

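View pics/s2c.png

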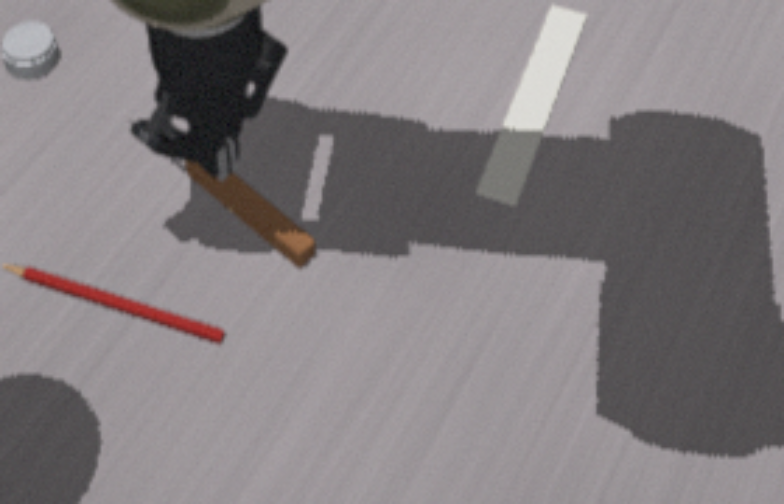

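```bash
python3 - <<'E'
from h import *
d=np.load('w2.npy'); m=camera_model('wrist')
s=sense()
for uv in [(317,97),(300,140),(318,200),(318,270),(308,300),(332,300),(308,320),(332,320),(290,310),(350,310),(320,375),(400,200)]:
    u,v=uv; a=np.array([(u-m['cx'])/m['fx'],(v-m['cy'])/m['fy']]); r=np.hypot(*a);k=np.tan(r)/r
    dd=d[v,u]; P=np.array([a[0]*k,-a[1]*k,-1])*dd
    T=np.array(m['T_tool_cam']); pt=T[:3,:3]@P+T[:3,3]
    print(uv,dd,'tool',np.round(pt,1),'world',np.round(w('wrist',uv,dd),1))
E
python3 -m crank '{"dp":[[0,0,0]],"delta_rot":[[0,0,0]],"claw":[255]}'
```

```text
(317, 97) 140.68741 tool [ 87.9   0.  -17.3] world [399.5 334.4  19.5]
(300, 140) 144.32938 tool [ 70.4  -6.7 -18.7] world [415.  323.9  20.9]
(318, 200) 151.34473 tool [ 45.9   0.4 -18.7] world [440.5 325.4  20.8]
(318, 270) 161.4783 tool [ 14.8   0.4 -17.3] world [470.8 318.5  19.5]
(308, 300) 139.40219 tool [ 11.9  -3.3 -41.2] world [472.9 314.2  43.4]
(332, 300) 138.00182 tool [ 12.5   5.7 -42.5] world [474.3 323.2  44.7]
(308, 320) 124.08377 tool [ 12.   -2.9 -57.2] world [472.9 314.7  59.4]
(332, 320) 123.84053 tool [ 12.1   5.2 -57.4] world [474.6 322.6  59.6]
(290, 310) 139.35863 tool [  8.1 -10.2 -42.4] world [475.  306.7  44.6]
(350, 310) 139.53125 tool [  8.   12.6 -42.2] world [480.2 328.9  44.4]
(320, 375) 123.43935 tool [ -6.8   1.2 -63.4] world [492.1 314.5  65.6]
(400, 200) 171.71483 tool [42.5 39.   1.6] world [452.4 362.3   0.6]
time_s: 4.55
eef_pos: [485.2, 314.9, 2.2]
ee_rot: [0.0, 0.112, 0.994, -0.0]
force: [0.6, 0.3, -0.4]
grip_width: 0.003
```

```bash
python3 - <<'E'
from h import *
m=camera_model('wrist'); Ti=np.linalg.inv(np.array(m['T_tool_cam'])); print(np.array(m['T_tool_cam']).round(3))
def pr(p):
    q=Ti[:3,:3]@np.array(p,float)+Ti[:3,3]; x,y,z=q[0],-q[1],-q[2]; rr=np.hypot(x,y); th=np.arctan2(rr,z)
    return m['cx']+m['fx']*th*x/rr, m['cy']+m['fy']*th*y/rr
im=cv2.imread('pics/w2.png')
for z in [0,-10,-20,-30,-40,-50]:
    for x in (11,-11):
        print(z,x,np.round(pr([x,9,z]),0))
cv2.imwrite('pics/w2z.png',cv2.resize(im[230:420,200:440],None,fx=3.2,fy=3.2,interpolation=2))
d=np.load('w2.npy'); 
for v in range(284,312,2): print(v,d[v,292:350:4].round(0))
E
```

```text
[[  -0.       0.959    0.285   73.398]
 [   1.       0.       0.       0.817]
 [   0.       0.285   -0.959 -168.369]
 [   0.       0.       0.       1.   ]]
0 11 [336. 264.]
0 -11 [335. 305.]
-10 11 [337. 272.]
-10 -11 [336. 314.]
-20 11 [338. 280.]
-20 -11 [337. 325.]
-30 11 [339. 290.]
-30 -11 [338. 336.]
-40 11 [340. 301.]
-40 -11 [339. 349.]
-50 11 [342. 313.]
-50 -11 [340. 363.]
284 [183. 184. 163. 164. 162. 163. 161. 162. 163. 163. 162. 163. 185. 185.
 185.]
286 [183. 183. 164. 163. 163. 163. 164. 162. 162. 161. 161. 163. 184. 184.
 183.]
288 [185. 183. 165. 150. 150. 151. 150. 151. 151. 151. 151. 163. 185. 185.
 184.]
290 [186. 186. 163. 149. 149. 148. 147. 149. 147. 149. 148. 164. 185. 185.
 186.]
292 [186. 185. 165. 145. 145. 146. 146. 147. 148. 146. 146. 164. 184. 185.
 185.]
294 [186. 186. 165. 145. 144. 144. 144. 144. 144. 146. 143. 144. 186. 186.
 186.]
296 [186. 186. 165. 143. 142. 144. 142. 142. 143. 142. 142. 143. 186. 186.
 185.]
298 [187. 185. 165. 140. 141. 140. 141. 141. 141. 141. 141. 140. 187. 186.
 187.]
300 [148. 148. 148. 139. 139. 139. 138. 140. 140. 139. 138. 139. 147. 147.
 148.]
302 [146. 147. 147. 138. 137. 138. 139. 137. 138. 138. 138. 137. 147. 146.
 147.]
304 [146. 144. 146. 137. 137. 136. 137. 136. 137. 136. 136. 136. 145. 145.
 145.]
306 [143. 144. 144. 134. 136. 134. 136. 133. 135. 133. 135. 134. 143. 144.
 143.]
308 [142. 141. 141. 132. 133. 133. 133. 133. 133. 132. 132. 133. 142. 141.
 141.]
310 [140. 140. 140. 131. 131. 132. 131. 131. 132. 131. 132. 131. 139. 140.
 140.]
```

View pics/w2z.png

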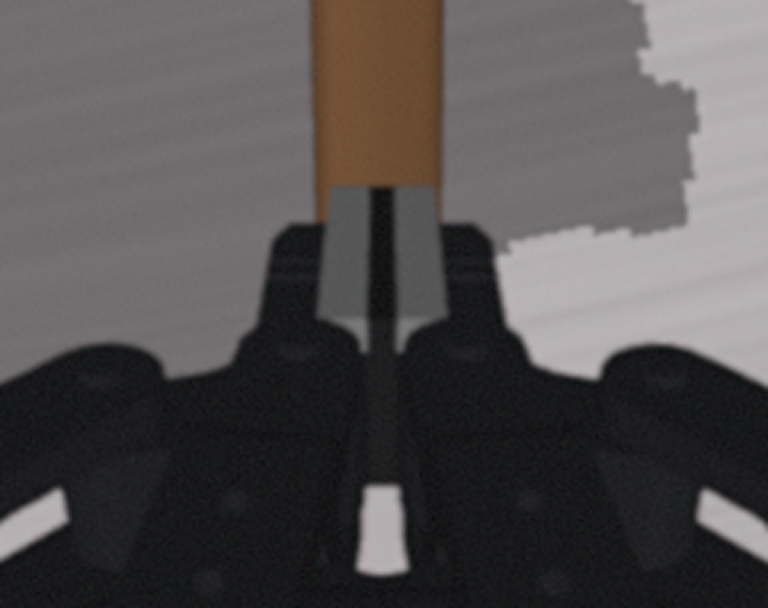

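```bash
python3 -m crank '{"dp":[[0,0,2],[0,0,3],[0,0,3],[0,0,2],[0,0,0]],"delta_rot":[[0,0,0],[0,0,0],[0,0,0],[0,0,0],[0,0,0]],"claw":[255,255,255,255,255]}'
python3 - <<'E'
from h import *
from c import cloud
s=sense(); t=s['eef_pos']; print(t.round(1))
for c in ['scene','side']:
    p,d=save('u_'+c,c); P=cloud(c,d); k=(d>0)&(np.hypot(P[...,0]-t[0],P[...,1]-t[1])<40)&(P[...,2]>35)
    q=P[k]; print(c,k.sum(), np.sort(q[:,2])[:15].round(0)); v,u=np.where(k); print(u.min(),u.max(),v.min(),v.max())
    cv2.imwrite(f'pics/u_{c}z.png',cv2.resize(p[v.min()-20:v.max()+60,u.min()-60:u.max()+60,::-1],None,fx=3,fy=3))
s=sense();p,d=save('u_w','wrist')
E
```

```text
time_s: 5.05
eef_pos: [486.5, 315.4, 105.0]
ee_rot: [0.002, 0.112, 0.994, 0.001]
force: [0.3, 0.1, -1.1]
grip_width: -0.002
[486.5 315.4 105. ]
scene 1575 [130. 131. 131. 133. 133. 134. 134. 135. 135. 135. 136. 136. 137. 137.
 137.]
337 371 11 138Traceback (most recent call last):
  File "<stdin>", line 7, in <module>
cv2.error: OpenCV(4.12.0) /io/opencv/modules/imgproc/src/resize.cpp:4208: error: (-215:Assertion failed) !ssize.empty() in function 'resize'
```

```bash
python3 - <<'E'
from h import *
d=np.load('w2.npy'); m=camera_model('wrist'); T=np.array(m['T_tool_cam'])
for v in range(288,300,2):
    u=310; a=np.array([(u-m['cx'])/m['fx'],(v-m['cy'])/m['fy']]); r=np.hypot(*a);k=np.tan(r)/r
    P=np.array([a[0]*k,-a[1]*k,-1])*np.median(d[v,305:336]); print(v,(T[:3,:3]@P+T[:3,3]).round(1))
E
python3 d.py u_w spatula:0 spatula_tip:10
```

```text
288 [ 11.8  -2.8 -29.8]
290 [ 11.9  -2.8 -32. ]
292 [ 11.9  -2.7 -34. ]
294 [ 12.1  -2.7 -36.2]
296 [ 12.1  -2.7 -38.2]
298 [ 12.1  -2.6 -40. ]
[485.6 315.1 103.1] [1.000e-03 1.117e-01 9.937e-01 5.000e-04] 5.1
spatula 0.94 [317.2 226.4] [482.5 315.4   0. ]
```

View pics/u_w.png

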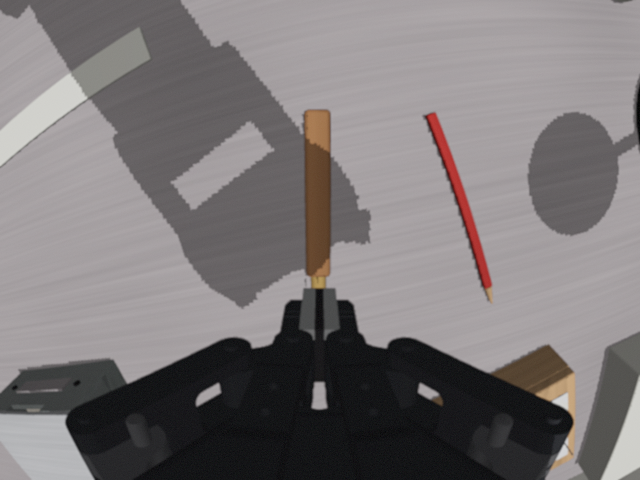

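```bash
python3 -m crank '{"dp":[[0,0,0],[0,0,0],[0,0,0],[0,0,-2],[0,0,-2],[0,0,-2],[0,0,-2],[0,0,-2],[0,0,-1.5],[0,0,-1]],"delta_rot":[[0,0,0],[0,0,0],[0,0,0],[0,0,0],[0,0,0],[0,0,0],[0,0,0],[0,0,0],[0,0,0],[0,0,0]],"claw":[0,0,0,0,0,0,0,0,0,0]}' 70
python3 -m crank '{"dp":[[0,0,0],[0,0,0],[0,0,0],[0,0,0],[0,0,0],[0,0,0],[0,0,0]],"delta_rot":[[0,0,0],[0,0,0],[0,0,0],[0,0,0],[0,0,0],[0,0,0],[0,0,0]],"claw":[120,180,255,255,255,255,255]}' 70
python3 d.py w3
```

```text
time_s: 6.25
eef_pos: [484.9, 314.7, -24.0]
ee_rot: [-0.001, 0.112, 0.994, -0.0]
force: [-0.2, -0.2, 0.0]
grip_width: 0.997
time_s: 6.95
eef_pos: [485.7, 315.1, -21.9]
ee_rot: [0.001, 0.112, 0.994, 0.0]
force: [-1.8, 1.0, 5.5]
grip_width: 0.194
[485.7 315.1 -21.9] [6.000e-04 1.117e-01 9.937e-01 4.000e-04] 6.95
```

View pics/w3.png

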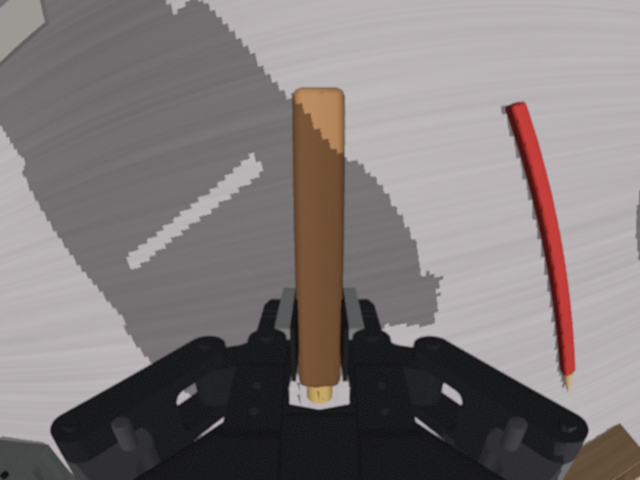

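```bash
python3 -m crank '{"dp":[[0,0,1],[0,0,2],[0,0,2],[0,0,2],[0,0,2],[-0.4,-2,0],[-0.4,-3,0],[-0.4,-3,0],[-0.4,-3,0],[-0.4,-3,0]],"delta_rot":[[0,0,0],[0,0,0],[0,0,0],[0,0,0],[0,0,0],[0,0,1.5],[0,0,1.5],[0,0,1.5],[0,0,1.5],[0,0,1.5]],"claw":[255,255,255,255,255,255,255,255,255,255]}' 80
python3 -m crank '{"dp":[[-0.4,-3.4,0],[-0.4,-3.4,0],[-0.4,-3.4,0],[-0.4,-3.4,0],[-0.4,-3,0],[0,-1,0],[0,0,0],[0,0,0]],"delta_rot":[[0,0,1.5],[0,0,1.5],[0,0,1.5],[0,0,1.5],[0,0,1.3],[0,0,0],[0,0,0],[0,0,0]],"claw":[255,255,255,255,255,255,255,255]}'
python3 d.py w4 notch:77 spatula_tip:110
python3 - <<'E'
from h import *
from c import cloud
for c in ['scene','side']:
    p,d=save('s4_'+c,c)
    for t,z in [('spatula_tip',110),('notch',77)]:
        for r in pinpoint(c,t)[:1]:
            u=r['centre']; print(c,t,r['p'],np.round(u),np.round(w(c,u,None,z),1))
E
```

```text
time_s: 8.0
eef_pos: [464.8, 173.7, 67.7]
ee_rot: [0.0, 0.046, 0.999, -0.0]
force: [-0.2, 0.8, -0.6]
grip_width: 0.19
time_s: 8.8
eef_pos: [445.3, -0.4, 67.4]
ee_rot: [0.0, -0.017, 1.0, 0.0]
force: [-0.8, 0.5, -0.9]
grip_width: 0.184
[ 4.453e+02 -4.000e-01  6.740e+01] [ 1.000e-04 -1.710e-02  9.999e-01  1.000e-04] 8.8
scene spatula_tip 0.73 [305. 220.] [546.5  -8.2 110. ]
scene notch 0.77 [321. 231.] [577.1   8.8  77. ]
side spatula_tip 0.77 [330. 239.] [538.9  13.2 110. ]
side notch 0.88 [319. 243.] [573.1   5.8  77. ]
```

View pics/w4.png

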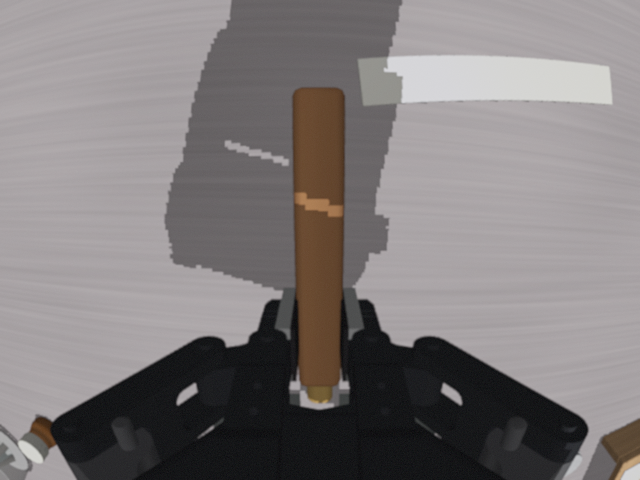

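View pics/s4_side.png

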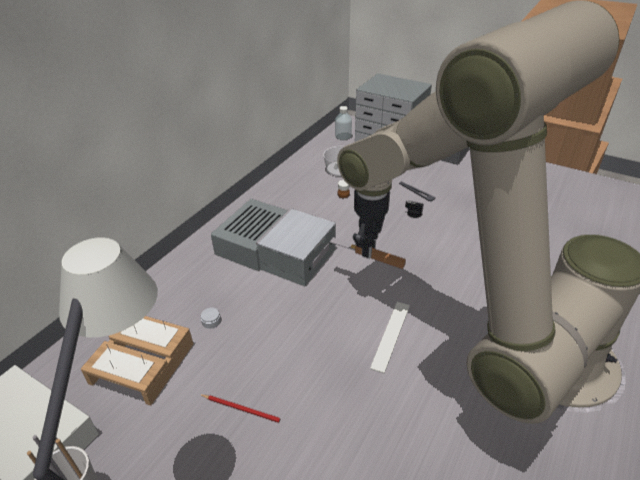

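View pics/s4_scene.png

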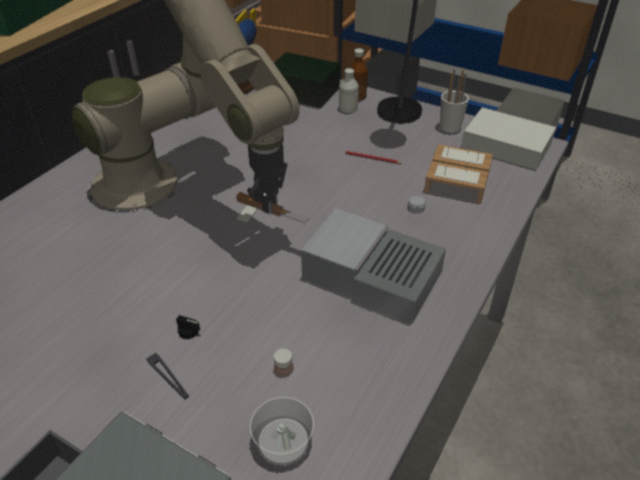

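```bash
cat > tri.py <<'E'
from h import *
def ray(c,u):
    a=w(c,u,0.0); b=w(c,u,1.0); return a,(b-a)/np.linalg.norm(b-a)
def tri(u1,u2):
    a,da=ray('scene',u1); b,db=ray('side',u2)
    t=np.linalg.lstsq(np.stack([da,-db],1),b-a,rcond=None)[0]
    p,q=a+da*t[0],b+db*t[1]; return (p+q)/2,np.linalg.norm(p-q)
def look(names,tag):
    for c in ['scene','side']: save(tag+c,c)
    for n in names:
        r1=pinpoint('scene',n); r2=pinpoint('side',n)
        if r1 and r2:
            p,e=tri(r1[0]['centre'],r2[0]['centre']); print(n,round(r1[0]['p'],2),round(r2[0]['p'],2),p.round(1),'gap',round(e,1))
        else: print(n,len(r1),len(r2))
if __name__=='__main__':
    import sys
    look(sys.argv[2:],sys.argv[1]); print(sense()['eef_pos'].round(1))
E
python3 tri.py t1 spatula_tip notch spatula
python3 - <<'E'
import cv2
a=cv2.imread('pics/t1scene.png')[170:280,220:360]; cv2.imwrite('pics/t1z.png',cv2.resize(a,None,fx=5.5,fy=5.4,interpolation=2))
a=cv2.imread('pics/t1side.png')[190:300,260:420]; cv2.imwrite('pics/t1y.png',cv2.resize(a,None,fx=5,fy=5,interpolation=2))
E
```

```text
spatula_tip 0.73 0.78 [544.4   5.7  98. ] gap 7.2
notch 1 0
spatula 1 0
[445.2  -1.2  67.2]
```

View pics/t1z.png

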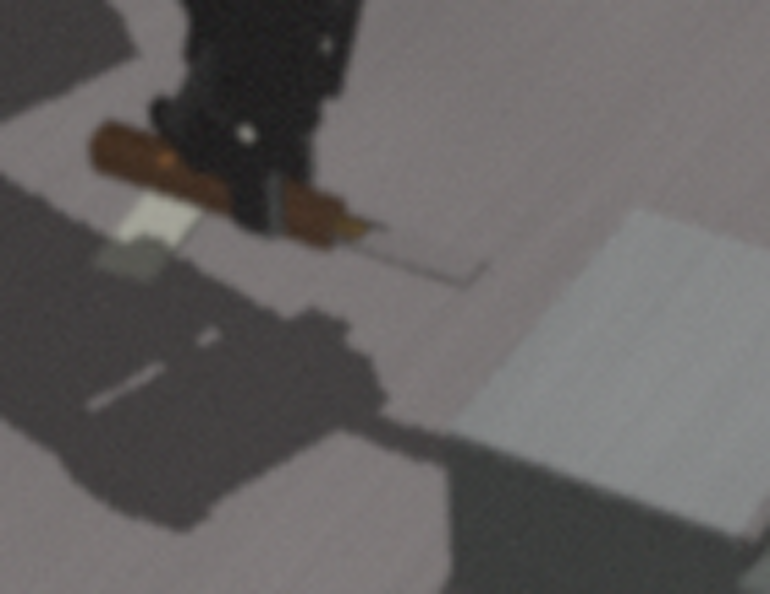

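View pics/t1y.png

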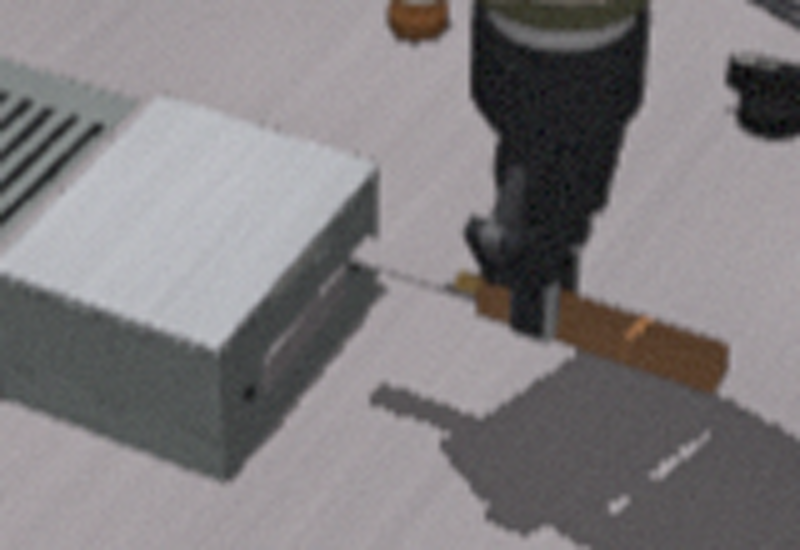

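```bash
python3 -m crank '{"dp":[[0,0.1,-1.1],[0,0.1,-1.1],[0,0,0],[0,0,0]],"delta_rot":[[0,0,0],[0,0,0],[0,0,0],[0,0,0]],"claw":[255,255,255,255]}' 
python3 tri.py t2 spatula_tip notch
python3 - <<'E'
import cv2
a=cv2.imread('pics/t2side.png')[200:300,280:400]; cv2.imwrite('pics/t2y.png',cv2.resize(a,None,fx=6,fy=6,interpolation=2))
E
```

```text
time_s: 10.05
eef_pos: [444.9, 1.0, 44.8]
ee_rot: [-0.001, -0.017, 1.0, 0.0]
force: [0.5, -0.5, -0.2]
grip_width: 0.19
spatula_tip 0.91 0.61 [542.2   5.3  84.5] gap 14.5
notch 0.97 0.76 [574.2  -2.1  74.7] gap 0.4
[445.3   0.8  45.4]
```

View pics/t2y.png

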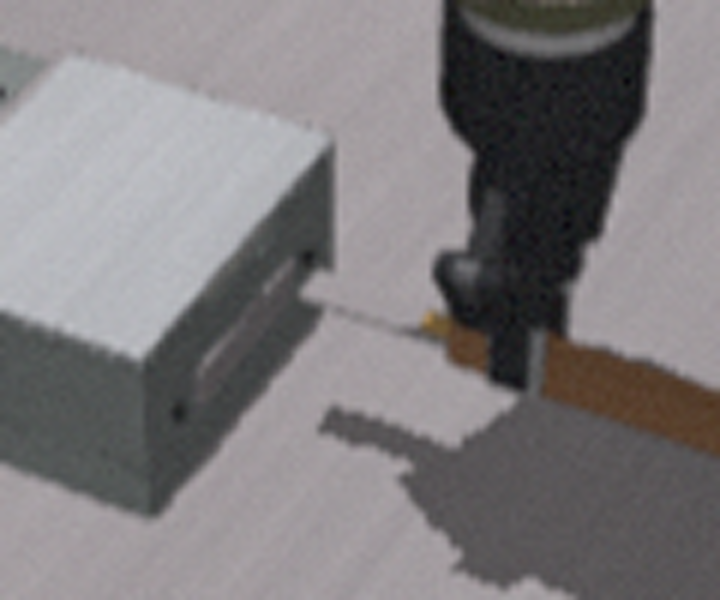

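```bash
cat > proj.py <<'E'
from h import *
def pj(c,p):
    m=camera_model(c); q=np.linalg.inv(np.array(m['cam_to_world']))@np.append(p,1); return np.array([m['cx']+m['fx']*q[0]/-q[2], m['cy']-m['fy']*q[1]/-q[2]])
def dr(D,p):
    a=np.radians(D[2]); return np.array([D[0]+p[0]*np.cos(a)-p[1]*np.sin(a),D[1]+p[0]*np.sin(a)+p[1]*np.cos(a),p[2]])
E
python3 - <<'E'
from proj import *
D=(638.5,8,2)
for c,b in [('scene',(200,290,260,380)),('side',(200,300,270,400))]:
    im=cv2.imread(f'pics/t2{c}.png'); y0,y1,x0,x1=b; z=6; im=cv2.resize(im[y0:y1,x0:x1],None,fx=z,fy=z,interpolation=2)
    pts={'n':[dr(D,q) for q in [(-65,-30,72),(-65,30,72),(-65,30,82),(-65,-30,82)]],'t':[np.array([540.5,3.8-9,77]),np.array([540.5,3.8+9,77])],'c':[dr(D,q) for q in [(-65,-80,88),(-65,80,88),(64,80,88),(64,-80,88)]]}
    for k,P in pts.items():
        for p in P:
            u=(pj(c,p)+.5-[x0,y0])*z; cv2.circle(im,(int(u[0]),int(u[1])),4,{'n':(0,0,255),'t':(0,255,0),'c':(255,0,0)}[k],1)
    cv2.imwrite(f'pics/ov_{c}.png',im)
E
```

```text
(no output)
```

View pics/ov_scene.png

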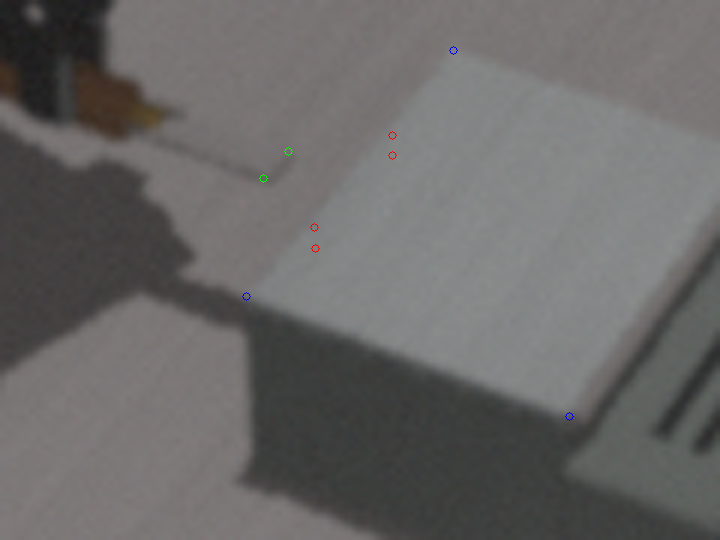

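View pics/ov_side.png

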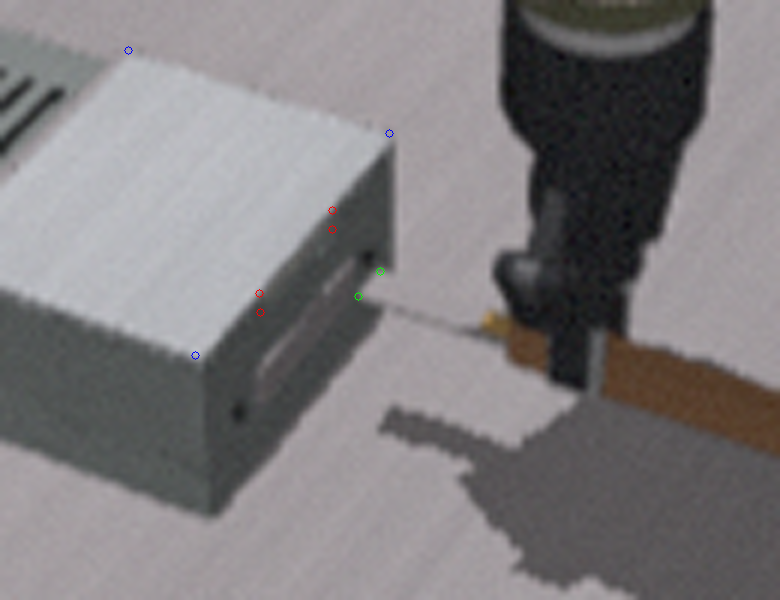

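```bash
python3 -m crank '{"dp":[[0.8,0.03,0],[0.8,0.03,0],[0.8,0.03,0],[0.8,0.03,0],[0.5,0.02,0],[0.5,0.02,0],[0,0,0]],"delta_rot":[[0,0,0],[0,0,0],[0,0,0],[0,0,0],[0,0,0],[0,0,0],[0,0,0]],"claw":[255,255,255,255,255,255,255]}' 100
```

```text
time_s: 11.05
eef_pos: [487.7, 2.5, 45.1]
ee_rot: [0.0, -0.017, 1.0, -0.0]
force: [0.2, 0.7, -0.5]
grip_width: 0.182
```

```bash
python3 -m crank '{"dp":[[0.6,0.02,0],[0.7,0.02,0],[0.7,0.02,0],[0.7,0.02,0],[0.3,0.01,0],[0,0,0]],"delta_rot":[[0,0,0],[0,0,0],[0,0,0],[0,0,0],[0,0,0],[0,0,0]],"claw":[255,255,255,255,255,255]}' 100
python3 - <<'E'
from h import *
p,d=save('i1','side'); cv2.imwrite('pics/i1z.png',cv2.resize(p[190:300,260:400,::-1],None,fx=5.5,fy=5.4,interpolation=2))
E
```

```text
time_s: 11.65
eef_pos: [517.5, 3.4, 45.1]
ee_rot: [-0.0, -0.017, 1.0, -0.0]
force: [0.6, -0.2, -0.8]
grip_width: 0.178
```

View pics/i1z.png

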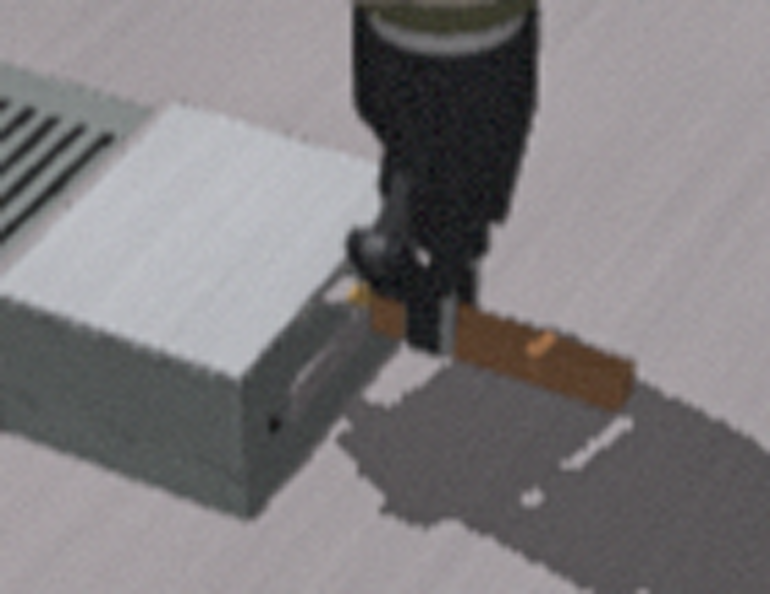

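```bash
python3 -m crank '{"dp":[[0,0,0.95],[0.05,0,0.95],[0.15,0,0.8],[0.2,0.01,0.75],[0.3,0.01,0.75],[0.3,0.01,0.7],[0.4,0.01,0.7],[0.4,0.02,0.65],[0.5,0.02,0.6],[0.55,0.02,0.55]],"delta_rot":[[0,0,0],[0,0,0],[0,0,0],[0,0,0],[0,0,0],[0,0,0],[0,0,0],[0,0,0],[0,0,0],[0,0,0]],"claw":[255,255,255,255,255,255,255,255,255,255]}' 100
python3 - <<'E'
from h import *
p,d=save('i2','side'); cv2.imwrite('pics/i2z.png',cv2.resize(p[140:300,220:400,::-1],None,fx=4.4,fy=3.7,interpolation=2))
E
```

```text
time_s: 12.7
eef_pos: [546.2, 4.3, 119.7]
ee_rot: [0.0, -0.017, 1.0, -0.0]
force: [0.4, 0.9, -1.8]
grip_width: 0.179
```

View pics/i2z.png

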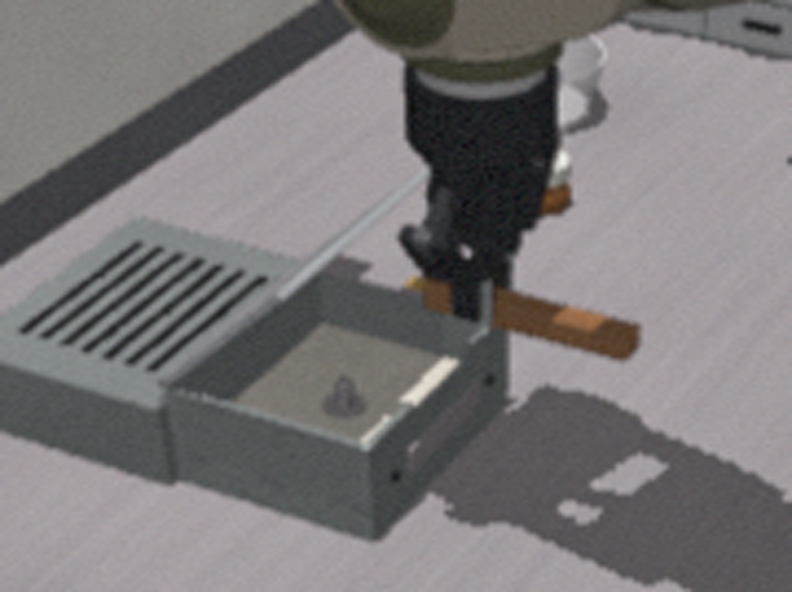

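```bash
python3 -m crank '{"dp":[[0.6,0.02,0.5],[0.64,0.02,0.46],[0.7,0.02,0.4],[0.7,0.02,0.34],[0.75,0.03,0.26],[0.75,0.03,0.22],[0.78,0.03,0.1],[0.78,0.03,0.1],[0.8,0.03,0],[0.8,0.03,-0.05]],"delta_rot":[[0,0,0],[0,0,0],[0,0,0],[0,0,0],[0,0,0],[0,0,0],[0,0,0],[0,0,0],[0,0,0],[0,0,0]],"claw":[255,255,255,255,255,255,255,255,255,255]}' 100
python3 -m crank '{"dp":[[0.8,0.03,-0.1],[0.8,0.03,-0.2],[0.7,0.03,-0.2],[0.7,0.03,-0.3],[0,0,0],[0,0,0],[0,0,0]],"delta_rot":[[0,0,0],[0,0,0],[0,0,0],[0,0,0],[0,0,0],[0,0,0],[0,0,0]],"claw":[255,255,255,255,255,255,255]}' 100
python3 - <<'E'
from h import *
p,d=save('i3','side'); cv2.imwrite('pics/i3z.png',cv2.resize(p[140:300,220:400,::-1],None,fx=4.4,fy=3.7,interpolation=2))
E
```

```text
time_s: 13.75
eef_pos: [619.4, 7.0, 142.4]
ee_rot: [0.0, -0.017, 1.0, 0.0]
force: [0.4, 0.4, -0.4]
grip_width: 0.182
time_s: 14.45
eef_pos: [648.5, 8.2, 134.6]
ee_rot: [-0.0, -0.017, 1.0, -0.0]
force: [0.2, -0.1, -0.4]
grip_width: 0.181
```

View pics/i3z.png

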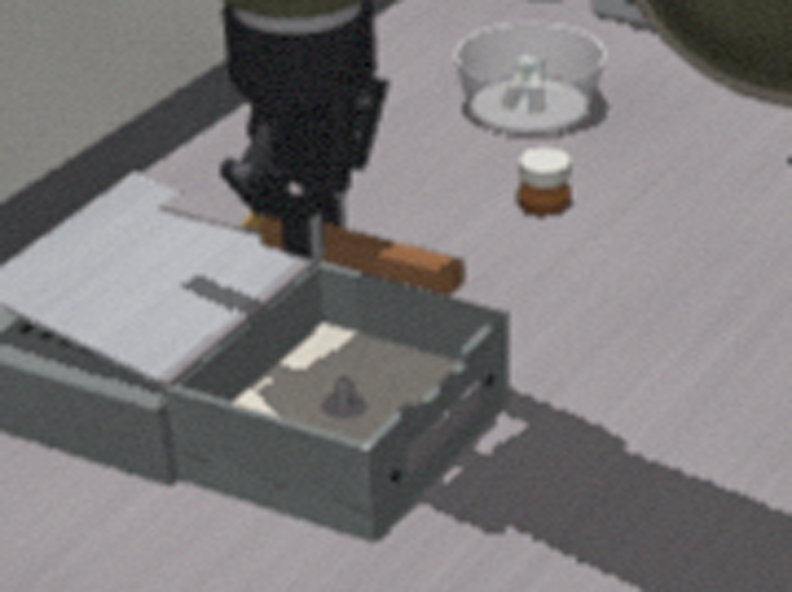

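```bash
python3 -m crank '{"dp":[[-1.5,0,1],[-1.6,2.5,1],[-1.6,3.4,0],[-1.6,3.5,0],[-1.6,3.5,0],[-1.6,3.5,0],[-1.6,3.5,0],[-1.6,3.5,0],[-1.6,3.5,0],[-1.6,3.2,0]],"delta_rot":[[0,0,0],[0,0,-1.6],[0,0,-1.6],[0,0,-1.6],[0,0,-1.6],[0,0,-1.6],[0,0,-1.6],[0,0,-1.6],[0,0,-1.6],[0,0,-1.6]],"claw":[255,255,255,255,255,255,255,255,255,255]}' 80
```

```text
time_s: 15.5
eef_pos: [488.7, 310.6, 154.9]
ee_rot: [0.0, 0.109, 0.994, 0.0]
force: [1.1, -0.1, -0.7]
grip_width: 0.181
```

```bash
python3 -m crank '{"dp":[[0,0,-1.5],[0,0,-2.5],[0,0,-2.5],[0,0,-2.5],[0,0,-2.5],[0,0,-2.5],[0,0,-1.5],[0,0,-1.0],[0,0,-0.5],[0,0,-0.3]],"delta_rot":[[0,0,0],[0,0,0],[0,0,0],[0,0,0],[0,0,0],[0,0,0],[0,0,0],[0,0,0],[0,0,0],[0,0,0]],"claw":[255,255,255,255,255,255,255,255,255,255]}' 60
python3 -m crank '{"dp":[[0,0,-0.3],[0,0,-0.1],[0,0,-0.1],[0,0,0]],"delta_rot":[[0,0,0],[0,0,0],[0,0,0],[0,0,0]],"claw":[255,255,255,255]}' 60
```

```text
time_s: 16.5
eef_pos: [490.1, 309.3, -18.2]
ee_rot: [0.0, 0.108, 0.994, 0.0]
force: [-0.5, -0.2, -0.9]
grip_width: 0.179
time_s: 16.9
eef_pos: [490.0, 309.3, -21.9]
ee_rot: [0.0, 0.108, 0.994, 0.0]
force: [-4.3, -2.1, 11.3]
grip_width: 0.18
```

```bash
python3 -m crank '{"dp":[[0,0,0.15],[0,0,0],[0,0,0],[0,0,0],[0,0,0],[0,0,0],[0,0,1],[0,0,2.5],[0,0,3],[0,0,3]],"delta_rot":[[0,0,0],[0,0,0],[0,0,0],[0,0,0],[0,0,0],[0,0,0],[0,0,0],[0,0,0],[0,0,0],[0,0,0]],"claw":[200,100,0,0,0,0,0,0,0,0]}' 60
python3 d.py w5 spatula:0 spatula_tip:10
```

```text
time_s: 17.9
eef_pos: [489.6, 309.1, 74.7]
ee_rot: [0.0, 0.108, 0.994, 0.0]
force: [0.7, -0.5, 0.1]
grip_width: 1.001
[489.6 309.1  74.7] [1.000e-04 1.083e-01 9.941e-01 0.000e+00] 17.9
spatula 0.75 [318.2 240.9] [489.3 309.5   0. ]
spatula_tip 0.79 [319.7 363.7] [581.5 290.2  10. ]
spatula_tip 0.35 [316.5 241.1] [486.3 309.1  10. ]
```

View pics/w5.png

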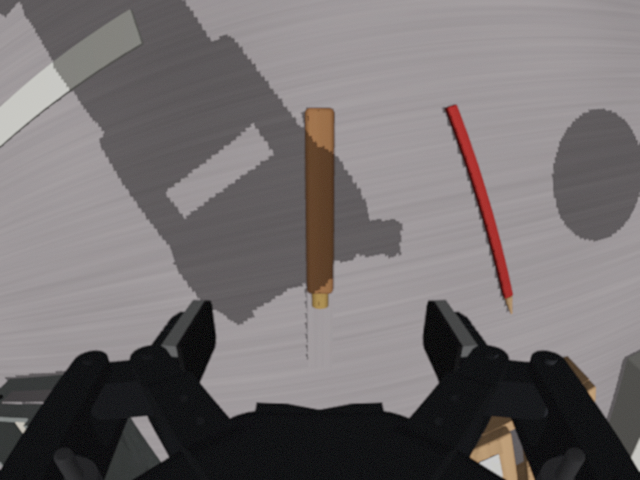

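```bash
python3 -m crank '{"dp":[[1,-2.5,2],[2.2,-3.3,1],[2.3,-3.3,0],[2.3,-3.3,0],[2.3,-3.3,0],[2.3,-3.3,0],[2.3,-3.3,0],[2.3,-3.3,0],[2.3,-3.3,0],[1.5,-1,0]],"delta_rot":[[0,0,1.2],[0,0,1.2],[0,0,1.2],[0,0,1.2],[0,0,1.2],[0,0,1.2],[0,0,1.2],[0,0,1.2],[0,0,1.2],[0,0,1.2]],"claw":[0,0,0,0,0,0,0,0,0,0]}' 
python3 -m crank '{"dp":[[0,0,0]],"delta_rot":[[0,0,0]],"claw":[0]}'
python3 d.py w6 stem_top:56 stem:31 dryer:0
python3 - <<'E'
import cv2
a=cv2.imread('pics/w6.png')[80:280,200:440]; cv2.imwrite('pics/w6z.png',cv2.resize(a,None,fx=3,fy=3,interpolation=2))
E
```

```text
time_s: 19.05
eef_pos: [698.3, 6.5, 101.6]
ee_rot: [-0.001, 0.005, 1.0, -0.0]
force: [-0.6, 0.7, -0.1]
grip_width: 1.0
time_s: 19.15
eef_pos: [698.2, 8.1, 101.2]
ee_rot: [-0.001, 0.005, 1.0, 0.0]
force: [-0.5, 0.8, -0.7]
grip_width: 1.004
[698.2   8.1 101.2] [-9.0e-04  4.8e-03  1.0e+00  0.0e+00] 19.15
stem_top 0.49 [319.5 149.7] [634.8  10.   56. ]
stem 0.81 [318.6 147.3] [634.4   9.5  31. ]
dryer 0.93 [321.4 146.5] [635.   11.5   0. ]
```

View pics/w6.png

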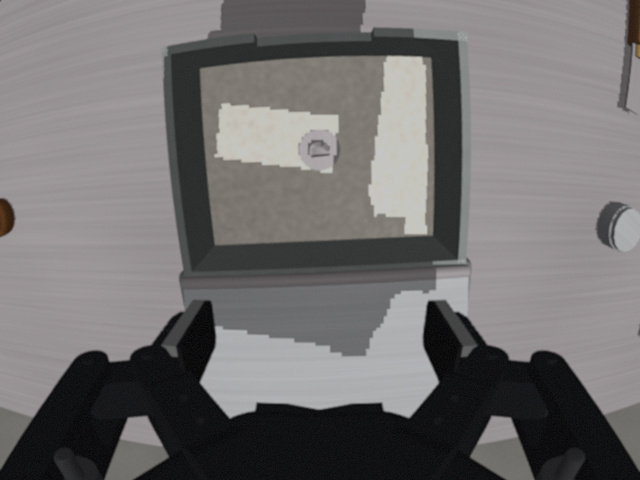

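View pics/w6z.png

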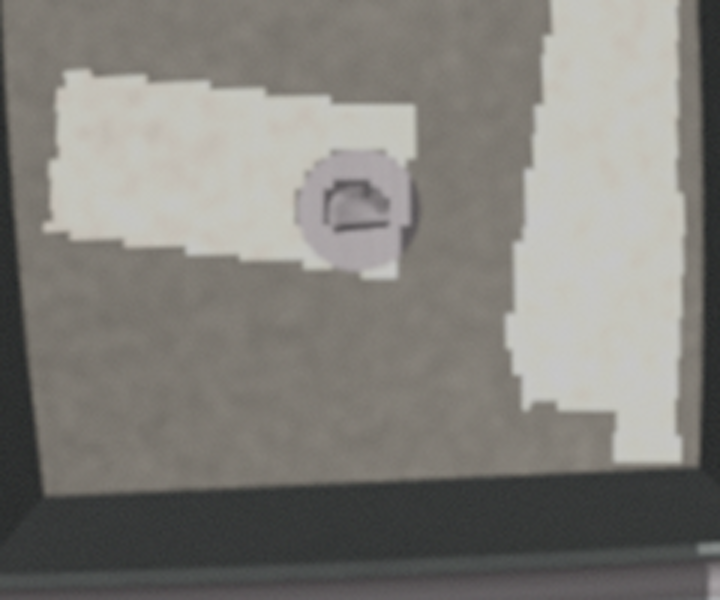

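```bash
python3 -m crank '{"dp":[[0.5,0.1,-2],[0.5,0,-2.1],[0,0,0],[0,0,0]],"delta_rot":[[0,0,0],[0,0,0],[0,0,0],[0,0,0]],"claw":[0,0,0,0]}' 
python3 d.py w7 stem_top:56 stem:31
python3 - <<'E'
import cv2
a=cv2.imread('pics/w7.png')[80:160,270:370]; cv2.imwrite('pics/w7z.png',cv2.resize(a,None,fx=7,fy=7,interpolation=2))
E
```

```text
time_s: 19.75
eef_pos: [707.3, 11.6, 61.4]
ee_rot: [-0.001, 0.004, 1.0, 0.0]
force: [0.9, -1.0, -0.1]
grip_width: 0.999
[707.3  11.6  61.4] [-6.0e-04  3.5e-03  1.0e+00  1.0e-04] 19.75
stem_top 0.75 [314.4 132.2] [634.   11.1  56. ]
stem 0.68 [312.6 134.1] [634.9   9.8  31. ]
stem 0.49 [314.3 133.4] [634.6  10.7  31. ]
```

View pics/w7.png

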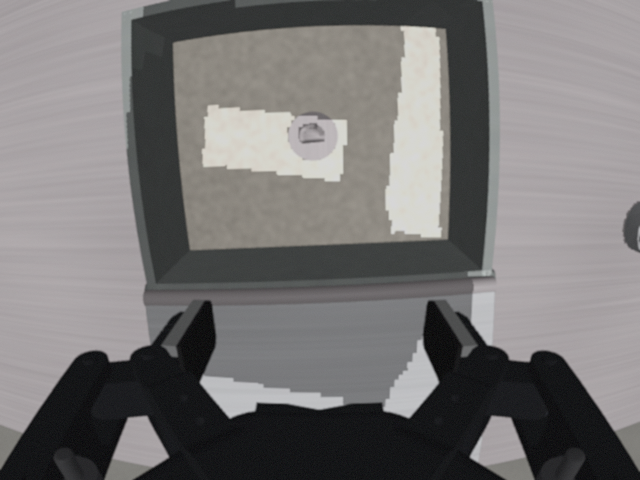

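View pics/w7z.png

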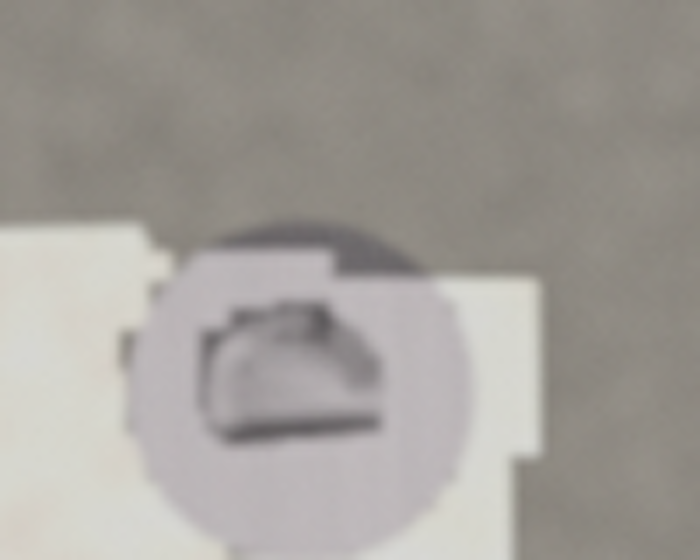

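```bash
python3 - <<'E'
from h import *
f=lambda x,y,z: w('wrist',(270+x/7-.43,80+y/7-.43),None,z)
a=f(225,440,53);b=f(380,422,53); v=b-a; print(a.round(1),b.round(1),'flat dir',np.degrees(np.arctan2(v[1],v[0])),np.linalg.norm(v))
a=f(225,428,53);b=f(380,413,53); v=b-a; print(a.round(1),b.round(1),'flat dir',np.degrees(np.arctan2(v[1],v[0])),np.linalg.norm(v))
print('collar',f(302,388,33).round(1))
# side wall/back edges for yaw: rim back-inner corners
for uv in [(190,249),(444,240),(173,42),(444,27)]: print(uv, w('wrist',uv,None,31).round(1))
for uv in [(148,290),(494,275)]: print(uv, w('wrist',uv,None,85).round(1))
E
```

```text
[639.6   4.6  53. ] [638.5  15.1  53. ] flat dir 96.09611453440418 10.585139788245044
[638.8   4.6  53. ] [637.8  15.1  53. ] flat dir 94.98551156177146 10.558418828754887
collar [636.2   9.5  33. ]
(190, 249) [699.6 -63.9  31. ]
(444, 240) [695.2  85.5  31. ]
(173, 42) [578.7 -68.2  31. ]
(444, 27) [572.4  82.3  31. ]
(148, 290) [702.2 -67.4  85. ]
(494, 275) [695.9  92.9  85. ]
```

```bash
python3 -m crank '{"dp":[[-1.5,-1,3],[-2.2,-3.4,3],[-2.2,-3.6,0],[-2.2,-3.6,0],[-2.2,-3.6,0],[-2.2,-3.6,0],[-2.2,-3.6,0],[-2.2,-3.6,0],[-2.2,-3.6,0],[-1.5,-3.6,0]],"delta_rot":[[0,0,0],[0,0,0],[0,0,0],[0,0,0],[0,0,0],[0,0,0],[0,0,0],[0,0,0],[0,0,0],[0,0,0]],"claw":[0,0,0,0,0,0,0,0,0,0]}' 
python3 -m crank '{"dp":[[0,0,-2],[0,0,-2],[0,0,0]],"delta_rot":[[0,0,0],[0,0,0],[0,0,0]],"claw":[0,0,0]}'
python3 d.py w8 knob:0 knob_bore:0
python3 - <<'E'
import cv2
a=cv2.imread('pics/w8.png')[80:280,200:440]; cv2.imwrite('pics/w8z.png',cv2.resize(a,None,fx=3,fy=3,interpolation=2))
E
```

```text
time_s: 20.9
eef_pos: [500.7, -322.1, 123.0]
ee_rot: [0.001, 0.004, 1.0, -0.001]
force: [0.3, -0.3, -0.3]
grip_width: 0.997
time_s: 21.2
eef_pos: [500.8, -320.0, 80.3]
ee_rot: [-0.001, 0.004, 1.0, 0.001]
force: [0.3, 0.1, 0.5]
grip_width: 1.0
[ 500.8 -320.    80.3] [-0.0012  0.0041  1.      0.0011] 21.2
knob 0.8 [315.2 172.4] [ 454.3 -321.     0. ]
knob_bore 0.94 [313.9 175.8] [ 456.5 -321.9    0. ]
```

View pics/w8.png

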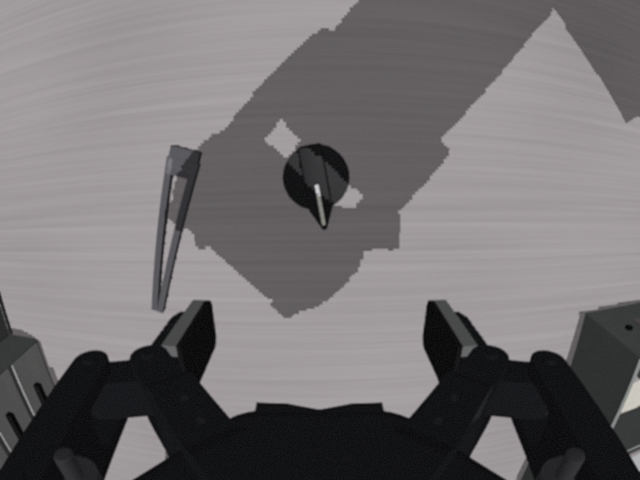

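View pics/w8z.png

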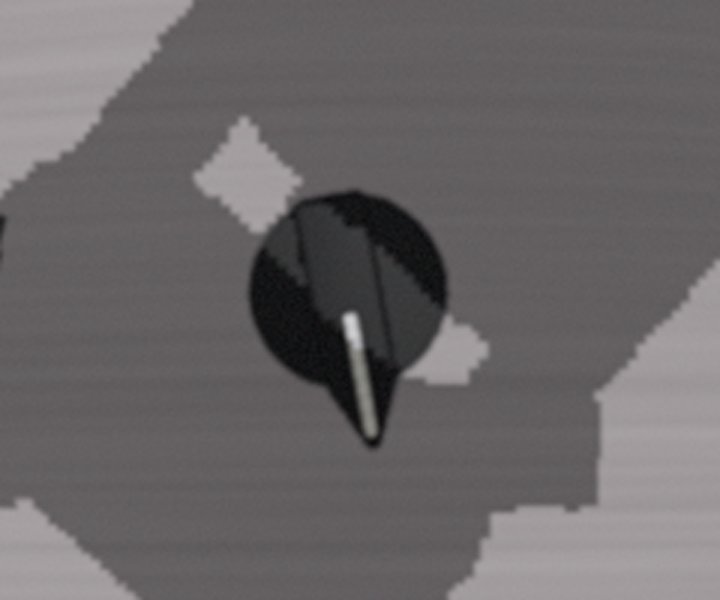

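```bash
python3 - <<'E'
from h import *
f=lambda x,y,z: w('wrist',(200+x/3-.33,80+y/3-.33),None,z)
a=f(349,318,37);b=f(372,434,37);n=f(373,446,37);v=b-a; print(a,b,'nose',n,np.degrees(np.arctan2(v[1],v[0])),np.linalg.norm(v))
print('skirt',f(348,287,17),f(250,287,17),f(447,287,17),f(348,388,17))
# bar sides
a=f(298,225,37);b=f(312,295,37);v=b-a;print('bar',np.degrees(np.arctan2(v[1],v[0])))
a=f(372,240,37);b=f(393,360,37);v=b-a;print('bar',np.degrees(np.arctan2(v[1],v[0])))
E
```

```text
[ 460.25572845 -321.32168971   37.        ] [ 483.51649897 -316.9741728    37.        ] nose [ 485.98254719 -316.78548684   37.        ] 10.586629540267399 23.66356585303428
skirt [ 456.53276604 -321.68400034   17.        ] [ 456.25271029 -342.40541791   17.        ] [ 456.60041952 -300.78545394   17.        ] [ 478.3619559  -321.88798515   17.        ]
bar 10.350748109013137
bar 9.601356212615427
```

```bash
python3 -m crank '{"dp":[[-1.5,-0.06,0],[-1.5,-0.06,0],[-1.4,-0.06,-1],[0,0,-2],[0,0,-2],[0,0,-1.5],[0,0,-1],[0,0,-0.4],[0,0,0]],"delta_rot":[[0,0,3.6],[0,0,3.6],[0,0,3.6],[0,0,0],[0,0,0],[0,0,0],[0,0,0],[0,0,0],[0,0,0]],"claw":[0,0,0,0,0,0,0,0,0]}' 40
python3 d.py w9
```

```text
time_s: 22.25
eef_pos: [458.2, -322.5, 3.2]
ee_rot: [0.0, -0.09, 0.996, -0.0]
force: [0.2, -0.4, -0.2]
grip_width: 1.004
[ 458.2 -322.5    3.2] [ 2.000e-04 -9.050e-02  9.959e-01 -2.000e-04] 22.25
```

View pics/w9.png

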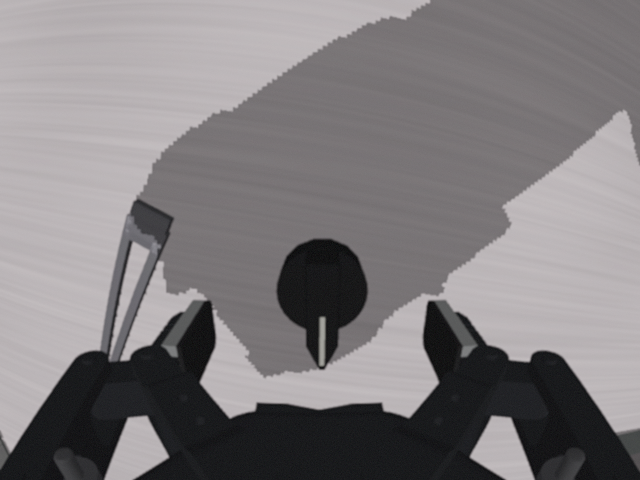

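```bash
python3 -m crank '{"dp":[[0,0,-0.25],[0,0,0],[0,0,0],[0,0,0],[0,0,0],[0,0,0],[0,0,0],[0,0,0]],"delta_rot":[[0,0,0],[0,0,0],[0,0,0],[0,0,0],[0,0,0],[0,0,0],[0,0,0],[0,0,0]],"claw":[120,180,255,255,255,255,255,255]}' 60
python3 d.py w10
```

```text
time_s: 23.1
eef_pos: [458.0, -322.4, 0.5]
ee_rot: [0.0, -0.09, 0.996, -0.0]
force: [0.3, 1.8, 3.0]
grip_width: 0.143
[ 458.  -322.4    0.5] [ 1.000e-04 -9.040e-02  9.959e-01 -1.000e-04] 23.1
```

View pics/w10.png

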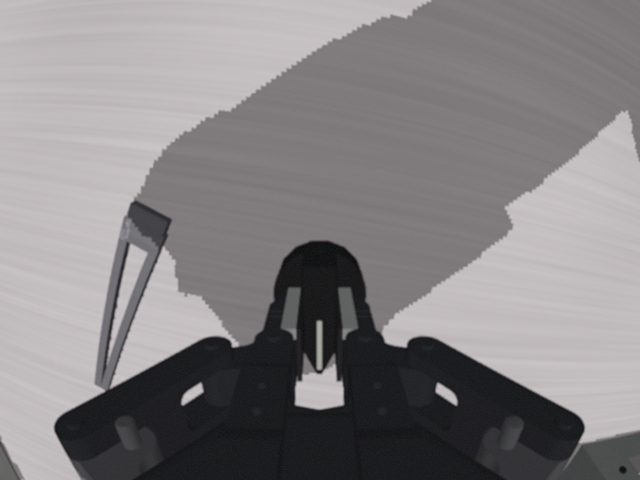

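```bash
python3 -m crank '{"dp":[[0,0,1.5],[0,0,3.5],[1.5,1,3.5],[2.1,3.5,2.5],[2.1,3.7,0],[2.1,3.7,0],[2.1,3.7,0],[2.1,3.7,0],[2.1,3.7,0],[2.1,3.7,0]],"delta_rot":[[0,0,0],[0,0,0],[0,0,-0.8],[0,0,-0.8],[0,0,-0.8],[0,0,-0.8],[0,0,-0.8],[0,0,-0.8],[0,0,0],[0,0,0]],"claw":[255,255,255,255,255,255,255,255,255,255]}' 90
python3 -m crank '{"dp":[[1.5,3.5,0],[0.3,3,0],[0,0,0],[0,0,0]],"delta_rot":[[0,0,0],[0,0,0],[0,0,0],[0,0,0]],"claw":[255,255,255,255]}'
python3 d.py w11 stem_top:56 stem:31
python3 - <<'E'
from h import *
p,d=save('k1','side'); cv2.imwrite('pics/k1z.png',cv2.resize(p[150:290,220:400,::-1],None,fx=4.4,fy=4.2,interpolation=2))
p,d=save('k1s','scene'); cv2.imwrite('pics/k1sz.png',cv2.resize(p[180:320,280:460,::-1],None,fx=4.4,fy=4.2,interpolation=2))
E
```

```text
time_s: 24.15
eef_pos: [620.4, -53.7, 109.9]
ee_rot: [-0.0, -0.049, 0.999, 0.0]
force: [-0.2, -1.2, 0.3]
grip_width: 0.127
time_s: 24.55
eef_pos: [637.7, 9.8, 109.8]
ee_rot: [-0.0, -0.049, 0.999, -0.0]
force: [-0.1, -1.1, -0.1]
grip_width: 0.126
[637.7   9.8 109.8] [-3.000e-04 -4.910e-02  9.988e-01 -1.000e-04] 24.55
stem_top 0.41 [317.5 246.1] [634.7   9.7  56. ]
stem 0.64 [317.4 235.6] [635.    9.5  31. ]
```

View pics/k1z.png

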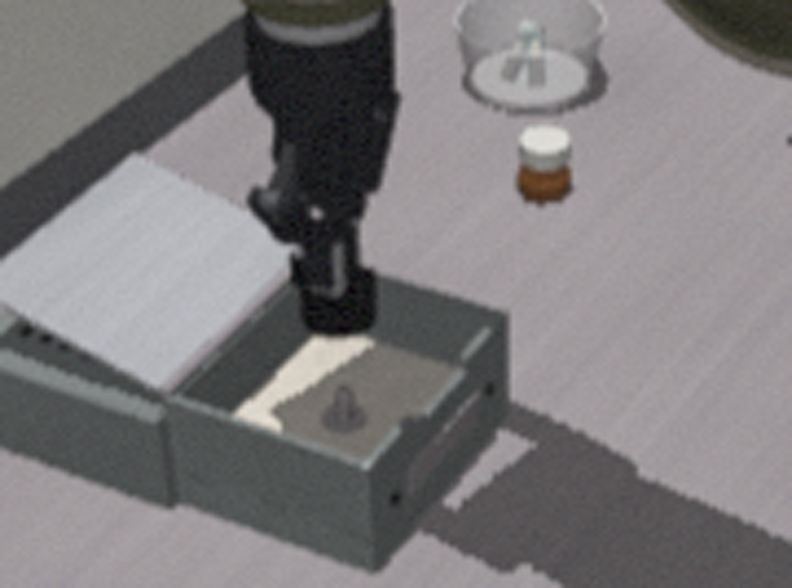

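View pics/w11.png

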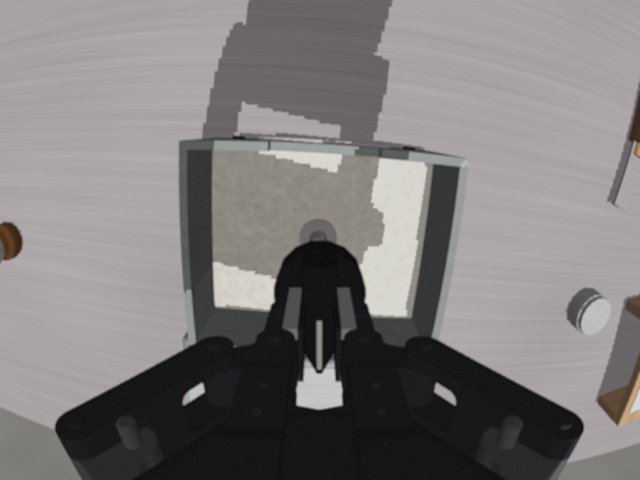

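```bash
python3 - <<'E'
from h import *
s=sense(); a=w('wrist',(320,241),None,s['eef_pos'][2]+16.5,s); b=w('wrist',(319.5,372),None,s['eef_pos'][2]+36.5,s); print(a,b,s['eef_pos'], s['ee_rot'])
c=w('wrist',(276,290),None,s['eef_pos'][2]+16.5,s); print(c)
g=np.array([np.cos(.0982),np.sin(.0982),0]); print(a+21*g,b-29*g)
E
```

```text
[610.34979871   7.46045529 126.78267155] [663.57889047  12.34902305 146.78267155] [637.81629761   8.58245934 110.28267155] [ 9.12843620e-06 -4.79002443e-02  9.98852124e-01 -3.59261234e-05]
[635.10801035  -9.99306587 126.78267155]
[631.24862603   9.5193425  126.78267155] [634.71860513   9.50579785 146.78267155]
```

```bash
python3 -m crank '{"dp":[[0,0,-1.2],[0,0,-1.2],[0,0,-1.2],[0,0,-1.0],[0,0,-0.4],[0,0,0]],"delta_rot":[[0,0,0],[0,0,0],[0,0,0],[0,0,0],[0,0,0],[0,0,0]],"claw":[255,255,255,255,255,255]}'
python3 -m crank '{"dp":[[0,0,-0.2],[0,0,-0.2],[0,0,-0.2],[0,0,-0.2],[0,0,-0.2],[0,0,0]],"delta_rot":[[0,0,0],[0,0,0],[0,0,0],[0,0,0],[0,0,0],[0,0,0]],"claw":[255,255,255,255,255,255]}'
```

```text
time_s: 25.4
eef_pos: [637.6, 9.7, 59.5]
ee_rot: [-0.001, -0.049, 0.999, 0.0]
force: [0.0, -0.5, 0.4]
grip_width: 0.129
time_s: 26.0
eef_pos: [637.8, 9.6, 50.0]
ee_rot: [-0.0, -0.049, 0.999, -0.0]
force: [-0.0, -0.7, -1.4]
grip_width: 0.131
```

```bash
python3 -m crank '{"dp":[[0,0,-0.2],[0,0,-0.2],[0,0,-0.1],[0,0,-0.1],[0,0,0]],"delta_rot":[[0,0,0],[0,0,0],[0,0,0],[0,0,0],[0,0,0]],"claw":[255,255,255,255,255]}' 110
python3 -m crank '{"dp":[[0,0,-0.2],[0,0,-0.1],[0,0,-0.1],[0,0,0]],"delta_rot":[[0,0,0],[0,0,0],[0,0,0],[0,0,0]],"claw":[255,255,255,255]}'
```

```text
time_s: 26.5
eef_pos: [637.8, 9.6, 44.1]
ee_rot: [-0.0, -0.049, 0.999, -0.0]
force: [0.8, -0.8, -1.4]
grip_width: 0.122
time_s: 26.9
eef_pos: [638.1, 9.6, 40.5]
ee_rot: [0.0, -0.049, 0.999, -0.0]
force: [-0.4, -1.7, 4.1]
grip_width: 0.122
```

```bash
python3 -m crank '{"dp":[[0,0,-0.15],[0,0,-0.15],[0,0,-0.1],[0,0,0]],"delta_rot":[[0,0,0],[0,0,0],[0,0,0],[0,0,0]],"claw":[255,255,255,255]}'
python3 -m crank '{"dp":[[0,0,-0.1],[0,0,-0.1],[0,0,0]],"delta_rot":[[0,0,0],[0,0,0],[0,0,0]],"claw":[255,255,255]}'
python3 -m crank '{"dp":[[0,0,-0.1],[0,0,0]],"delta_rot":[[0,0,0],[0,0,0]],"claw":[255,255]}'
```

```text
time_s: 27.3
eef_pos: [638.1, 9.6, 36.5]
ee_rot: [0.0, -0.049, 0.999, -0.0]
force: [0.5, -0.2, 6.3]
grip_width: 0.123
time_s: 27.6
eef_pos: [638.1, 9.6, 34.7]
ee_rot: [0.0, -0.049, 0.999, -0.0]
force: [-1.0, 0.5, 7.7]
grip_width: 0.122
time_s: 27.8
eef_pos: [638.2, 9.6, 34.3]
ee_rot: [0.001, -0.049, 0.999, -0.0]
force: [-2.5, -0.3, 10.2]
grip_width: 0.122
```

```bash
python3 -m crank '{"dp":[[0,0,-0.1],[0,0,0]],"delta_rot":[[0,0,0],[0,0,0]],"claw":[255,255]}'
python3 -m crank '{"dp":[[0,0,-0.1],[0,0,0],[0,0,0]],"delta_rot":[[0,0,0],[0,0,0],[0,0,0]],"claw":[255,255,255]}'
python3 d.py w12
python3 - <<'E'
from h import *
p,d=save('f1','side'); cv2.imwrite('pics/f1z.png',cv2.resize(p[150:290,220:400,::-1],None,fx=4.4,fy=4.2,interpolation=2))
p,d=save('f1s','scene')
E
```

```text
time_s: 28.0
eef_pos: [638.4, 9.6, 34.1]
ee_rot: [0.001, -0.049, 0.999, -0.0]
force: [-5.5, -0.4, 15.9]
grip_width: 0.125
time_s: 28.3
eef_pos: [638.5, 9.6, 34.0]
ee_rot: [0.001, -0.049, 0.999, -0.0]
force: [-6.5, 0.6, 22.4]
grip_width: 0.123
[638.5   9.6  34. ] [ 1.100e-03 -4.870e-02  9.988e-01 -3.000e-04] 28.3
```

View pics/f1z.png

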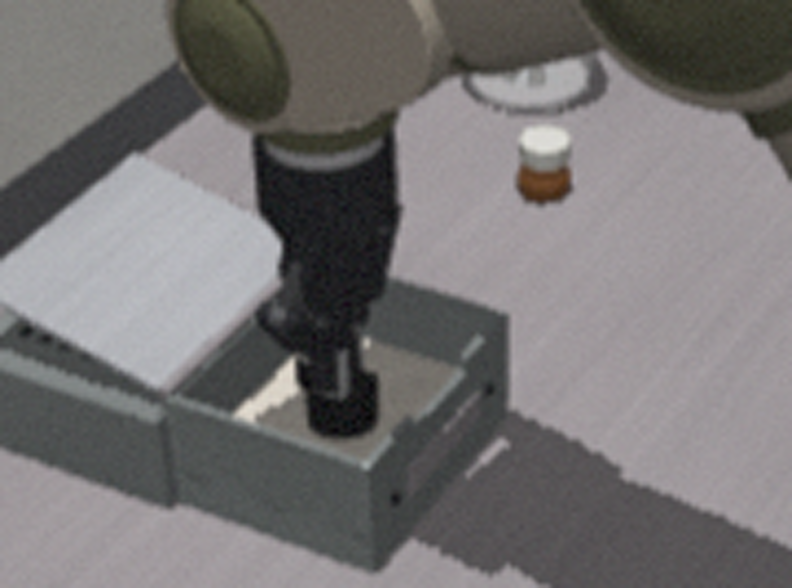

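View pics/w12.png

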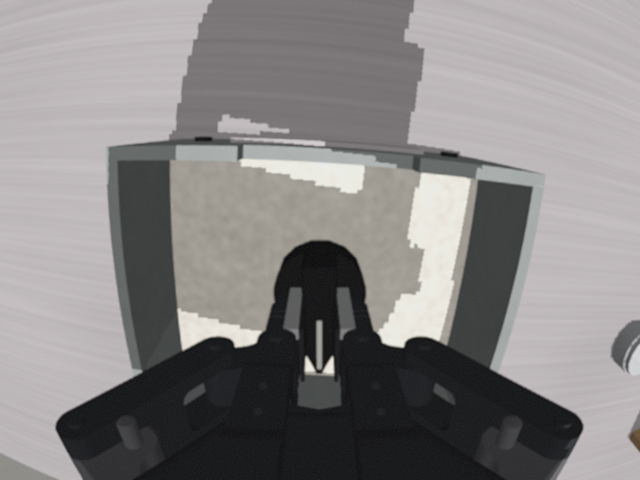

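View pics/f1s.png

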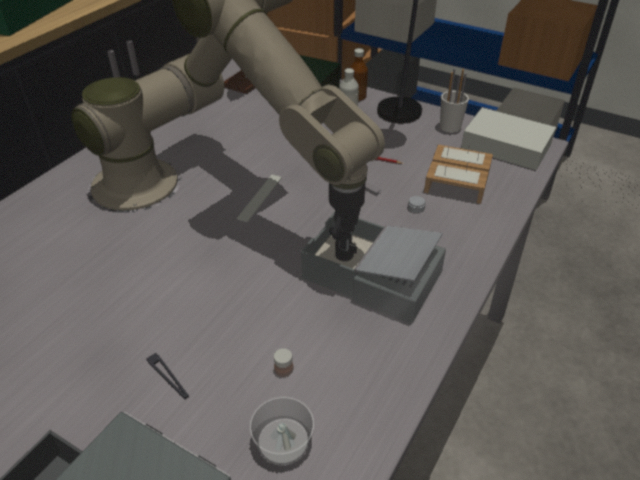

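```bash
python3 - <<'E'
from rig import *
s=sense(); print(s['force'],s['eef_pos'],s['time_s']); print(finish_job())
E
```

```text
[-7.18793276  0.85943813 22.05514264] [638.51900203   9.61233198  33.9776518 ] 28.45
the job is handed in; nothing more can be done
None
```

The job was done in the order asked and handed in at 28.45 s; no verdict was given. I levered the cover open with the spatula's blade through the notch. After the cover fell open, I laid the spatula flat on the bench, within about 7 mm of where it had been. I then gripped the knob, turned it to the stem's flat (about 5.5°), seated it and pressed it down to the stop. It is still gripped and held down.

- **Cover:** the last pictures show it folded back over the blower housing. The hand never came near it.
- **Knob:** the wrist picture shows it unmoved in the grip. Its underside is at about z 33.5–34 mm, where 34 is expected when seated and pressed.
- **Press:** the push-back rose from about 4 to 8 N over the spring's travel. It then rose to 22 N in under 1 mm, which means the stop. A sideways force of about 7 N was also there.
- **Other things:** nothing in the final pictures looked disturbed, though I did not measure the jar, tin, pencil and forceps again.

Two things disagreed with the description:
- **Finger ends:** they sit about 22–28 mm short of the reported tool tip. My first grasp closed above the spatula's handle without touching it, and I corrected for this afterwards.
- **Bench contact:** the fingers and spatula touched the bench lightly when picking up (5.5 N) and laying down (about 11 N).

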